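# Tidy the grinding stone: scrapers in the block, boards piled, roller parked on its line

## Robot

A 6-joint arm with a two-finger parallel gripper is mounted at the origin on the work surface. World frame = base frame: x ahead of the robot, y to its left, z up, the work surface at z = 0. Lengths are in m, angles in rad, forces in N, time in s.
With the tool pointing down it reaches from about 0.375 to 0.925 m from the base axis. Payload 5.7 kg.
Tool frame: the origin (TCP) lies at the very end of the fingers, on their centre line; the grasp point (between the pads) lies behind it (r.grip_depth is the x of the grasp point in the tool frame, in m); x points along the fingers, z is the direction in which the jaws open and shut, and the axes are right-handed (so a half turn about x gives the same grasp; the last joint's range is limited). The gripper opens to 85 mm and grips with 20 to 120 N. Pads are 22 mm wide; open, the fingers measure 114 mm over their backs; the gripper's body (76 mm by 85 mm) begins 54 mm behind the grasp point. The pads swing forward as they close: fully open they stand 13 mm farther back than shut.
Start: joints at [-1.334, 0.359, 1.51, -0, 1.272, -0.115], TCP at [0.207, -0.563, 0.231] pointing down, gripper open.
Joint ranges: [-2.97, 2.97], [-1.01, 2.36], [0.21, 2.38], [-0.96, 4.11], [0.2, 2.71], [-2.98, 2.98]. Speed limits (rad/s): [2.39, 2.39, 3.14, 3.14, 3.14, 3.14].

## Interface

Orientations are given as a rotation vector (axis times angle).
In Python, from workcell import r gives the robot as it stands.
- The arm moves only by the tool servo_tool, never from a script. Its argument "deltas" is a list of rows, each a list of 2 entries, a list of its own where there are three numbers: the shift along the world's x, y, z in cm, then the turn about the world's z in degrees. In form: [[[tx, ty, tz], spin], ...]. A call has 1 to 12 rows; each row shifts and turns the pose as measured when the row begins; what a row does not reach is not made up. A row lasts 1/12 s, in which the tool goes at most 41.7 mm and 7.16 degrees, less where a joint would pass 70% of its speed; a pose out of reach is approached as far as the arm can. A call is refused whole if a number of a shift passes 4.17 or a number of a turn 7.16, either way. A call with a gripper value outside its range is refused whole. "grip" is the opening, from 0 (shut) to 1 (fully open), set as the call begins (left out, the last holds). The fingers move at their own pace and stop on an object; "grip_force" is the grip in N (left out, the last holds). Time passes only in rows, so rows that do not move let the fingers close. It gives the time, the measured TCP pose, the force and the opening at its end, in the units of the state.
- r.observe(): the state, without advancing time (a new reading comes with each control period).
- r.camera(name): name is "scene" or "top"; returns (picture, depth): 420x560x3 uint8, blue, green, red; 420x560 float32, m along the optical axis (not along the pixel's ray), 0 where there is no reading.
- r.camera_info(name): a dict with "fov_y" (degrees; the focal length in pixels is half the picture's height over the tangent of half this angle, whatever the lens; pixels are square), "cx", "cy" (the principal point, pixels), "T" (4x4, takes a point from camera to world coordinates). Camera axes: x right, y down, z forward; pixel columns grow to the right and rows downward; lengths in m; the calibration is good to about 2 mm. A picture is of the moment at which its call begins. camera_info takes no time and is no camera call.
- r.sign_off(): hands the job in, once; it reports no verdict.
The state is a dict: "clock": time; "joints": joint angles; "qd": joint speeds; "effort": joint torques, N m; "ee_pos": TCP position; "tcp_rot": TCP orientation; "wrist_force": force on the tool from outside, world axes, zero at the start; "torque": the same for the moment, N m; "width": finger opening in m.
Only numpy, scipy, OpenCV 4.12 (cv2) and the standard library are available. Lean on these libraries where they do the work, as an engineer would, in place of code of your own. Each camera call takes 0.05 s, during which the arm holds its last target. There are 200 camera calls.

## Task

Tidy up after grinding: take the flat scrapers off the grinding stone and push each one, blade first, fully home in its own slot of the bamboo block, and stack the little spice boards squarely in one pile on the cork mat. Once the stone is clear of scrapers, roll the stone roller along it by pushing its side until it comes to rest squarely over the line cut across the stone near its far end; do not lift it, drag it without turning or let it run on past the line. Leave the tumbler, cup, dabba and scoop where they are.

Things in the scene. Friction and masses are not known exactly. Their poses are not given: they have to be found in the camera images.
- stone: The grinding stone (ammikkallu): a fixed flat slab of grey granite, 330 x 190 x 55 mm, top face level and flat, lying lengthwise away from the robot, left or right of the middle. Origin: centre of its underside; its x axis runs lengthwise from the near end to the far end, z up.
- line (a point): The middle of the pale straight line, 6 mm wide, cut across the stone's top 80 mm beyond its centre towards the far end (85 mm short of the far end). It lies on the top face, 55 mm above the counter; axes as the stone's: the line runs along y, and +x is beyond the line. It does not stop the roller.
- roller: The stone's loose roller: a dark grey granite cylinder, 50 mm in diameter and 165 mm long, about 0.85 kg, lying across the near end of the stone. Origin: its centre, 25 mm above the stone's top; its y axis is the cylinder's axis (along the line to be parked on), and x and z turn with it as it rolls. It rolls freely with slight resistance: let go at 0.1 m/s it runs on about 10 mm.
- scraper1: A flat scraper, 185 mm long, 75 g, lying flat across the stone: a wooden handle 120 long x 20 wide x 14 thick and, in line with it, a flat steel blade 65 long x 46 wide x 4 thick, undersides level. Origin: on the underside, at mid-handle; x along it towards the blade (handle from -60 to +60 mm, blade from +60 to +125 mm), y across, z up.
- scraper2: A second scraper, alike, also lying across the stone, the other way round.
- scraper1_tip (a point): Middle of the blade's front edge on the underside of scraper1, 125 mm along x from its origin.
- scraper2_tip (a point): The same point of scraper2.
- block: Fixed low bamboo block for the scrapers, 108 deep x 170 wide x 36 mm high, on the other side from the stone. Its two slots, side by side, open towards the robot. Origin: on the counter, mid-width, below the front edge of its roof; x points into the slots, y left looking in, z up. It reaches from x = -28 (open-topped channels, walls 21 mm high) to 80 mm (roofed from x = 0).
- slot1 (a point): Left slot, 40 mm left (+y) of the block's middle. Point: mid-width, on its floor (6 mm above the counter), at the roof's front edge; axes as the block's. The slot is 62 mm wide; under the roof it is 13 mm high and 72 mm deep. The blade goes in flat; the handle is too thick to follow: home is when the handle's shoulder meets the roof edge, blade tip 65 mm in.
- slot2 (a point): Right slot, alike, 40 mm to the right (-y); the same point of it.
- mat: Thin cork mat fixed to the counter, 116 x 66 x 4 mm, in the middle between stone and block. Origin: centre of its underside, x along its length, z up. The pile goes on it, centred, lengthwise along the mat.
- board1: Spice board: a flat slab of light wood, 100 x 50 x 10 mm, 40 g, lying on the counter. Origin: centre of its underside; x along its length, y across, z up. Both faces are alike. Two or three boards are present.
- board2: A spice board, alike; may be absent.
- board3: A spice board, alike; may be absent.
- tumbler: Bystander: steel tumbler, 68 mm across and 95 mm high, loose. Origin: centre of its underside.
- cup: Bystander: brown ceramic cup with a handle, 76 mm across and 75 mm high, loose. Origin: centre of its underside.
- dabba: Bystander: closed round steel tin (dabba), 110 mm across and 82 mm high, loose. Origin: centre of its underside.
- scoop: Bystander: purple plastic scoop, 165 mm long, loose. Origin: on the underside, at the back of its bowl.
Mind the look-alikes: they are no part of the job. Leave any blue look-alike of the scraper2 alone. What is shaped like the board2 but green is not meant.

How it is judged:
On the way, in this order (a step that is already met when the one before it is completed fails the run):
1. the scrapers are off the stone (below its top) (height (world z) of each of scraper1, scraper2 below 0.045 m), for 0.2 s.
2. the roller is under way along the stone, between 140 and 40 mm short of the line, and has turned by more than a sixth of a turn (x of roller in the frame of line between -0.14 and -0.04 m and angle between roller's own z axis and vertical above 1 rad), for 0.05 s.
At the end, for the whole second after the job is handed in: Scrapers: each in its own slot, tip 55 mm or more under the roof, in line within 0.2 rad. Boards: flat in one pile, centred on the mat within 9 mm each way, in line within 0.12 rad. Roller: at rest on the stone, centre within 12 mm of the line and 25 mm sideways, in line within 0.12 rad (((x of scraper1_tip in the frame of slot1 between 0.055 and 0.075 m and y of scraper1_tip in the frame of slot1 between -0.012 and 0.012 m and z of scraper1_tip in the frame of slot1 between -0.003 and 0.013 m and angle between the x axis of scraper1 and the x axis of block, either way round below 0.2 rad) or (x of scraper1_tip in the frame of slot2 between 0.055 and 0.075 m and y of scraper1_tip in the frame of slot2 between -0.012 and 0.012 m and z of scraper1_tip in the frame of slot2 between -0.003 and 0.013 m and angle between the x axis of scraper1 and the x axis of block, either way round below 0.2 rad)) and ((x of scraper2_tip in the frame of slot1 between 0.055 and 0.075 m and y of scraper2_tip in the frame of slot1 between -0.012 and 0.012 m and z of scraper2_tip in the frame of slot1 between -0.003 and 0.013 m and angle between the x axis of scraper2 and the x axis of block, either way round below 0.2 rad) or (x of scraper2_tip in the frame of slot2 between 0.055 and 0.075 m and y of scraper2_tip in the frame of slot2 between -0.012 and 0.012 m and z of scraper2_tip in the frame of slot2 between -0.003 and 0.013 m and angle between the x axis of scraper2 and the x axis of block, either way round below 0.2 rad)) and distance between scraper1 and scraper2 above 0.05 m and x of board1 in the frame of mat between -0.009 and 0.009 m and y of board1 in the frame of mat between -0.009 and 0.009 m and angle between the x axis of each of board1, board2, board3 and the x axis of mat, either way round below 0.12 rad and angle between the z axis of each of board1, board2, board3 and the z axis of mat, either way round below 0.06 rad and z of board1 in the frame of mat between 0.002 and 0.038 m and linear speed of each of board1, board2, board3 below 0.02 m/s and x of board2 in the frame of mat between -0.009 and 0.009 m and y of board2 in the frame of mat between -0.009 and 0.009 m and z of board2 in the frame of mat between 0.002 and 0.038 m and x of board3 in the frame of mat between -0.009 and 0.009 m and y of board3 in the frame of mat between -0.009 and 0.009 m and z of board3 in the frame of mat between 0.002 and 0.038 m and x of roller in the frame of line between -0.012 and 0.012 m and y of roller in the frame of line between -0.025 and 0.025 m and z of roller in the frame of line between 0.021 and 0.029 m and angle between the y axis of roller and the y axis of stone, either way round below 0.12 rad and linear speed of roller below 0.01 m/s); the robot touches nothing.
It fails at once if the roller's centre runs more than 20 mm past the line (x of roller in the frame of line above 0.02 m).
It fails at once if the roller is lifted more than 12 mm off the stone (z of roller in the frame of line above 0.037 m).
It fails at once if the tumbler, cup, dabba or scoop is moved by more than 30 mm (distance of any of tumbler, cup, dabba, scoop from where it was at the start of the episode above 0.03 m).
Of board1, board2, board3 only 2 to 3 are there at a start; the rules pass over those that are not, and their reading is None.
At some moment in a run one of scraper1, scraper2, board1, board2, board3 may be knocked a few centimetres aside while the robot is not near it.
Once in a run the grip may slacken for a moment while it holds something.
It also fails if it takes over 210 s, if anything falls off the work surface, if the arm or the gripper's body presses on something with over 40 N, if the wrist force passes 120 N, or if a joint passes its speed limit or range.

## Working session

There is one attempt and no reset: what is moved stays moved. The work goes in short steps, Python scripts to look and compute and a tool call to move; the robot and the scene stay as the last step left them, time stands still between calls to the robot, and variables do not carry over. Pictures are saved under pics/ and viewed, about 12 in all and at most 16, crops included, and the job is handed in when it is done.

Besides the shell and the picture viewer there is one more tool, called as name([rows], argument=value, ...), one row to a line, values as JSON. servo_tool: Moves the arm, as the interface text tells. Its arguments: {"type":"object","properties":{"deltas":{"type":"array","items":{"type":"array"}},"grip":{"type":"number"},"grip_force":{"type":"number"}},"required":["deltas"]}

```bash
mkdir -p pics; cat > h.py <<'E'
import numpy as np, cv2
from workcell import r
def cam(n):
    im,d=r.camera(n); i=r.camera_info(n); return im,d,i
def ray(i,u,v,shape=(420,560)):
    f=shape[0]/2/np.tan(np.radians(i["fov_y"])/2)
    T=np.array(i["T"]); d=T[:3,:3]@np.array([(u-i["cx"])/f,(v-i["cy"])/f,1]); return T[:3,3],d
def onz(i,u,v,z):
    o,d=ray(i,u,v); return o+d*(z-o[2])/d[2]
def dep(i,d,u,v):
    o,k=ray(i,u,v); return o+k*d[int(round(v)),int(round(u))]
def pts(i,d):
    f=210/np.tan(np.radians(i["fov_y"])/2); T=np.array(i["T"])
    v,u=np.mgrid[:420,:560]; P=np.stack([(u-i["cx"])/f*d,(v-i["cy"])/f*d,d],-1)
    return P@T[:3,:3].T+T[:3,3]
def rect(P,m):
    (c,s,a)=cv2.minAreaRect((P[m][:,:2]*1000).astype(np.float32)); return np.round(c,1),np.round(s,1),round(a,1)
E
python3 - <<'E'
from h import *
for n in("top","scene"):
    im,d,i=cam(n); cv2.imwrite(f"pics/{n}0.png",im); np.savez(f"{n}0.npz",im=im,d=d); print(n,i["fov_y"],i["cx"],i["cy"],np.round(i["T"],3).tolist())
s=r.observe(); print(s["clock"],s["ee_pos"],s["tcp_rot"],s["width"],r.grip_depth)
E
```

```text
top 48.6891979716385 286.40052095178686 207.80686924004715 [[0.006, -0.978, 0.21, 0.278], [-1.0, -0.006, 0.001, 0.08], [0.0, -0.21, -0.978, 1.693], [0.0, 0.0, 0.0, 1.0]]
scene 55.013372227879536 281.31802806780263 215.65144579385284 [[0.768, 0.527, -0.364, 1.047], [0.64, -0.629, 0.441, -0.462], [0.004, -0.572, -0.82, 1.065], [0.0, 0.0, 0.0, 1.0]]
0.1 [ 0.20659659 -0.56263567  0.2305024 ] [ 0.94742215  1.35665595 -0.94549599] 0.08539994891605665 -0.0187
```

View pics/top0.png

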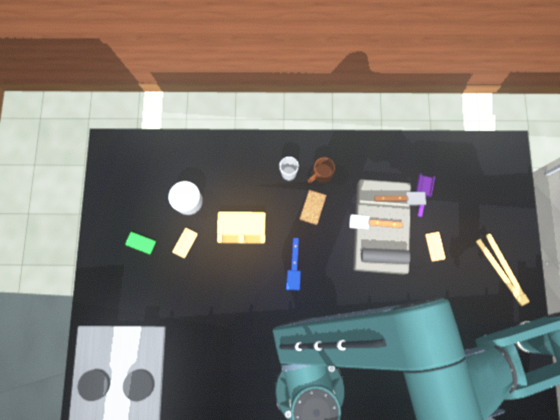

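View pics/scene0.png

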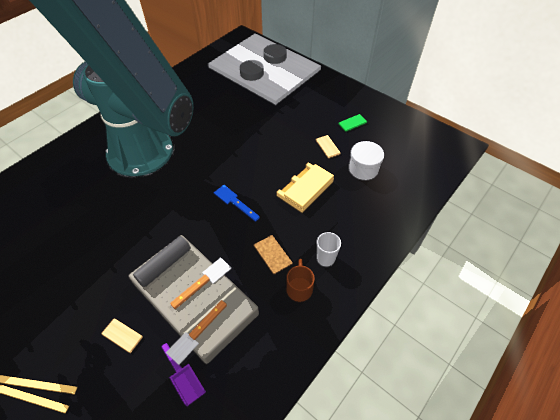

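The top view shows:
- **Boards:** light wood at (185,243) and (435,247). The green one at (141,243) is a decoy.
- **Scrapers:** on the stone at (387,224), blade left, and (400,198), blade right. The blue one at (293,265) is a decoy.
- **Targets:** mat at (313,207), block at (241,227).
- **Roller:** (386,256).

The scene view agrees on all of these. Next I'll measure and view an enlarged crop.

```bash
cat >> h.py <<'E'
# hsv masks (h lo,hi, s lo,hi, v lo,hi)
def blobs(im,lo,hi,amin=40):
    m=cv2.inRange(cv2.cvtColor(im,cv2.COLOR_BGR2HSV),lo,hi)
    n,l,s,c=cv2.connectedComponentsWithStats(m)
    return [(l==k,c[k],s[k,4]) for k in range(1,n) if s[k,4]>=amin]
E
python3 - <<'E'
from h import *
for n in("top","scene"):
    z=np.load(n+"0.npz"); im,d=z["im"],z["d"]; i=r.camera_info(n); P=pts(i,d); hsv=cv2.cvtColor(im,cv2.COLOR_BGR2HSV)
    print("==",n)
    for (u,v) in ([(185,243),(435,247),(313,207),(241,220),(387,224),(392,198),(416,199),(358,222),(386,256),(370,190),(293,250),(280,300)] if n=="top" else [(328,146),(122,335),(272,255),(305,185),(195,290),(208,320),(216,270),(182,348),(162,260),(240,310)]):
        print(u,v,hsv[v,u],np.round(P[v,u]*1000,0))
z=np.load("top0.npz")["im"]; s=np.load("scene0.npz")["im"]
a=cv2.resize(z[165:290,165:450],None,fx=2.8,fy=2.8,interpolation=cv2.INTER_CUBIC)
cv2.imwrite("pics/c1.png",a)
b=cv2.resize(s[215:400,90:320],(745,599),interpolation=cv2.INTER_CUBIC); cv2.imwrite("pics/c2.png",b)
E
```

```text
== top
185 243 [ 29  25 255] [506. 452.   8.]
435 247 [ 28  28 255] [ 497. -460.   10.]
313 207 [ 19  98 240] [644. -17.   9.]
241 220 [ 30  24 255] [589. 247.  30.]
387 224 [ 18 110 252] [ 571. -277.   65.]
392 198 [ 12 128 210] [ 668. -299.   61.]
416 199 [110  10 232] [ 665. -386.   59.]
358 222 [ 90   1 255] [ 578. -174.   62.]
386 256 [115   9 173] [ 454. -261.   98.]
370 190 [ 30  11 182] [ 698. -222.   56.]
293 250 [112 171 234] [482.  57.  15.]
280 300 [120  35  65] [304. 103.   6.]
== scene
328 146 [ 26  74 254] [512. 451.  10.]
122 335 [ 25  77 254] [ 504. -460.   12.]
272 255 [ 17 141 232] [647. -20.   3.]
305 185 [ 28  83 255] [571. 237.  34.]
195 290 [ 12 174 155] [ 583. -259.   67.]
208 320 [ 12 172 165] [ 669. -295.   67.]
216 270 [120   2 251] [ 579. -179.   58.]
182 348 [116   9 194] [ 667. -385.   57.]
162 260 [150   5  95] [ 467. -263.  103.]
240 310 [ 22  25 186] [ 710. -221.   56.]
```

View pics/c1.png

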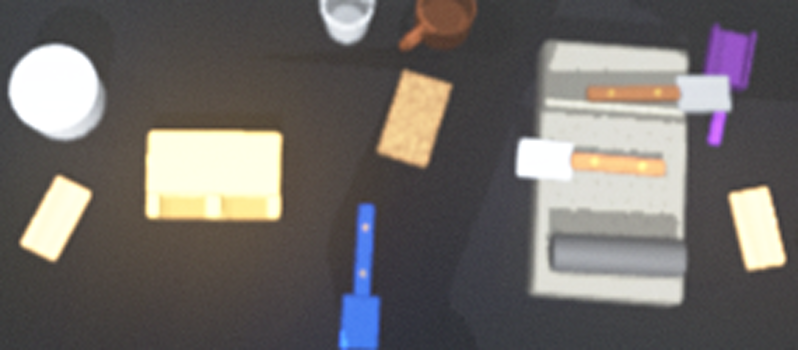

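The crop confirms the two wooden-handled scrapers: the lower has its blade to the left, the upper to the right, over the scoop's end. The two pale boards, mat, block with two slots and roller are also clear. Blue and green stay out. Now world rectangles from both views.

```bash
cat >> h.py <<'E'
def plane_rect(i,m,z):
    "min-area rectangle (mm) of mask cast on plane z; (centre,long,short,angle of long axis deg)"
    cs,_=cv2.findContours(m.astype(np.uint8),cv2.RETR_EXTERNAL,cv2.CHAIN_APPROX_NONE)
    c=max(cs,key=cv2.contourArea)[:,0,:]
    w=np.array([onz(i,u,v,z)[:2]*1000 for u,v in c],np.float32)
    (cx,cy),(a,b),t=cv2.minAreaRect(w)
    if a<b: a,b,t=b,a,t+90
    return np.round([cx,cy,a,b,(t+90)%180-90],1)
ITEMS={ # name:(lo,hi,xy guess,z top)
"boardL":((18,10,200),(40,130,255),(.509,.452),.010),
"boardR":((18,10,200),(40,130,255),(.500,-.460),.010),
"mat":((8,80,150),(24,200,255),(.646,-.018),.004),
"block":((18,10,200),(40,110,255),(.58,.24),.036),
"handA":((5,90,90),(24,255,255),(.577,-.27),.069),
"handB":((5,90,90),(24,255,255),(.668,-.297),.069),
"bladeA":((0,0,205),(180,10,255),(.578,-.177),.059),
"bladeB":((95,0,195),(130,25,255),(.666,-.385),.059),
"blue":((100,140,60),(125,255,255),(.45,.06),.010),
}
def measure(n,im,i,names=ITEMS):
    o={}
    for k in names:
        lo,hi,g,z=ITEMS[k]; best=None
        for m,c,a in blobs(im,lo,hi,25):
            w=onz(i,*c,z)[:2]; e=np.hypot(*(w-g))
            if e<.06 and (best is None or a>best[1]): best=(m,a)
        o[k]=None if best is None else plane_rect(i,best[0],z)
    return o
E
python3 - <<'E'
from h import *
for n in("top","scene"):
    z=np.load(n+"0.npz"); i=r.camera_info(n); print("==",n)
    for k,v in measure(n,z["im"],i).items(): print(k,v)
    P=pts(i,z["d"]); D=z["d"]>0
    x,y,h=P[...,0],P[...,1],P[...,2]
    m=D&(h>.085)&(h<.12)&(abs(x-.46)<.08)&(abs(y+.27)<.12); print("roller",rect(P,m),np.percentile(h[m],95))
    m=D&(h>.045)&(h<.065)&(abs(x-.6)<.22)&(abs(y+.27)<.14); print("stone",rect(P,m))
    for nm,g in (("tumbler",(.78,.06)),("cup",(.78,-.06)),("dabba",(.66,.46))):
        m=D&(h>.03)&(np.hypot(x-g[0],y-g[1])<.12); print(nm,rect(P,m),round(h[m].max(),3))
    m=D&(h>.004)&(h<.06)&cv2.inRange(cv2.cvtColor(z["im"],cv2.COLOR_BGR2HSV),(130,80,60),(160,255,255)).astype(bool); print("scoop",rect(P,m))
E
```

```text
== top
boardL [508.2 453.6  98.5  52.8 -26.2]
boardR [ 500.2 -460.1  100.7   50.9    9.8]
mat [645.3 -14.8 119.3  68.8 -17.5]
block [562.6 247.3 174.2 114.   89.1]
handA [ 573.5 -268.6  114.    19.9   85.5]
handB [ 665.5 -291.9  112.2   14.8  -89.6]
bladeA None
bladeB [ 668.6 -385.6   65.4   44.6  -89.6]
blue [433.3  56.8 187.4  50.2   0. ]
roller (array([ 456.8, -260.2]), array([165.2,  49.3]), 87.6) 0.10922836746819381
stone (array([ 571. , -273.3]), array([257.6, 331.1]), 86.0)
tumbler (array([771.2,  25.6]), array([ 81.2, 161.3]), 2.0) 0.105
cup (array([773.2, -16.9]), array([ 77.9, 149.2]), 7.4) 0.102
dabba (array([666.7, 448.1]), array([109.1, 108.4]), 36.3) 0.094
scoop (array([ 691. , -428.1]), array([ 61.7, 165.9]), 77.5)
== scene
boardL [508.8 452.   96.8  49.6 -26. ]
boardR [ 500.  -459.9   97.    48.4   10.1]
mat [644.7 -14.9 115.6  66.3 -17.7]
block [567.2 243.  175.4  94.9 -90. ]
handA [ 575.6 -270.   119.2   25.1   85.1]
handB [ 667.8 -293.9  119.5   23.6  -89. ]
bladeA [ 580.  -177.6   65.8   47.    84.6]
bladeB None
blue [437.6  50.3 186.5  50.1  -3.7]
roller (array([ 457.9, -259.4]), array([164.9,  46.9]), 87.1) 0.10622575258964528
stone (array([ 570.3, -271.9]), array([260. , 330.8]), 85.0)
tumbler (array([773.2,  26.1]), array([ 78.4, 164.3]), 2.5) 0.099
cup (array([774.5, -17.5]), array([ 75.3, 148. ]), 5.9) 0.099
dabba (array([666.8, 447.7]), array([108.7, 107.5]), 65.8) 0.089
scoop (array([ 687.1, -423.4]), array([ 54.1, 160.9]), 76.7)
```

View pics/c2.png

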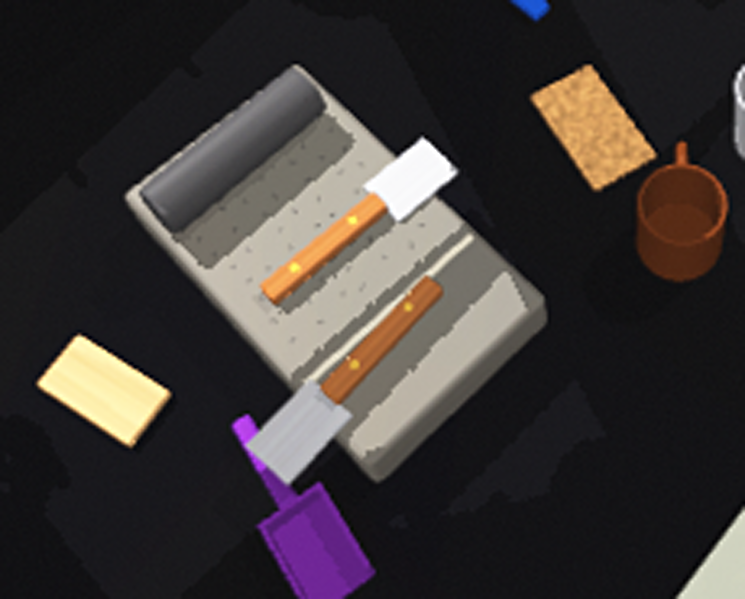

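```bash
cat >> h.py <<'E'
from scipy.spatial.transform import Rotation as R
def st():
    s=r.observe(); M=R.from_rotvec(s["tcp_rot"]).as_matrix(); z=M[:,2]
    print("t",round(s["clock"],2),"tcp",np.round(np.array(s["ee_pos"])*1000,1),"jaw",round(np.degrees(np.arctan2(z[1],z[0])),1),"down",np.round(M[:,0],3),"w",round(s["width"],4),"F",np.round(s["wrist_force"],1),"j",np.round(s["joints"],2))
E
python3 - <<'E'
from h import *
st()
for n in("top","scene"):
    z=np.load(n+"0.npz"); i=r.camera_info(n); P=pts(i,z["d"]); h=P[...,2]; x,y=P[...,0],P[...,1]
    D=(z["d"]>0)&(abs(x-.57)<.12)&(abs(y-.245)<.14)
    for lo,hi in((.028,.05),(.014,.026)):
        m=D&(h>lo)&(h<hi); print(n,"block",lo,rect(P,m),np.round(np.median(h[m]),4))
    # stone colour: low-sat grey at z~.055, line fit of long edges
    hsv=cv2.cvtColor(z["im"],cv2.COLOR_BGR2HSV)
    S=(z["d"]>0)&(h>.046)&(h<.064)&(abs(x-.57)<.2)&(abs(y+.27)<.16)&(hsv[...,1]<60)
    Q=P[S]*1000
    for ax,a0,rng in((0,'y',range(415,730,15)),):
        hi_,lo_=[],[]
        for xx in rng:
            q=Q[abs(Q[:,0]-xx)<5]
            if len(q)>5: hi_.append((xx,q[:,1].max())); lo_.append((xx,q[:,1].min()))
        print(np.round(hi_).astype(int).tolist(),np.round(lo_).astype(int).tolist())
    ends=[(yy,Q[abs(Q[:,1]-yy)<5][:,0].max()) for yy in range(-350,-180,15)]; print("far",np.round(ends).astype(int).tolist())
    ends=[(yy,Q[abs(Q[:,1]-yy)<5][:,0].min()) for yy in range(-350,-180,15)]; print("near",np.round(ends).astype(int).tolist())
E
```

```text
t 0.1 tcp [ 206.6 -562.6  230.5] jaw -69.8 down [-0.     0.002 -1.   ] w 0.0854 F [-0.   0.7  0.9] j [-1.33  0.36  1.51  0.    1.27 -0.12]
top block 0.028 (array([565.5, 246.8]), array([106.8, 169. ]), 0.6) 0.0365
top block 0.014 (array([584.3, 247.3]), array([149.8, 167.6]), 0.8) 0.0213
[[415, -160], [430, -161], [445, -161], [460, -161], [475, -165], [490, -165], [505, -166], [520, -166], [535, -169], [550, -170], [565, -145], [580, -146], [595, -146], [610, -150], [625, -173], [640, -174], [655, -177], [670, -177], [685, -178], [700, -179], [715, -182]] [[415, -347], [430, -346], [445, -182], [460, -179], [475, -179], [490, -350], [505, -356], [520, -356], [535, -358], [550, -358], [565, -357], [580, -358], [595, -359], [610, -361], [625, -361], [640, -363], [655, -419], [670, -419], [685, -417], [700, -369], [715, -370]]
far [[-350, 732], [-335, 731], [-320, 730], [-305, 735], [-290, 734], [-275, 734], [-260, 733], [-245, 737], [-230, 737], [-215, 736], [-200, 742], [-185, 741]]
near [[-350, 406], [-335, 402], [-320, 403], [-305, 403], [-290, 405], [-275, 406], [-260, 409], [-245
[... 383 characters left out ...]
[610, -150], [625, -173], [640, -175], [655, -177], [670, -178], [685, -177], [700, -179], [715, -180]] [[415, -347], [430, -349], [445, -350], [460, -350], [475, -352], [490, -353], [505, -353], [520, -355], [535, -356], [550, -357], [565, -358], [580, -359], [595, -360], [610, -361], [625, -362], [640, -404], [655, -417], [670, -417], [685, -417], [700, -367], [715, -369]]
far [[-350, 728], [-335, 730], [-320, 730], [-305, 732], [-290, 732], [-275, 733], [-260, 736], [-245, 735], [-230, 737], [-215, 739], [-200, 739], [-185, 739]]
near [[-350, 405], [-335, 402], [-320, 402], [-305, 404], [-290, 406], [-275, 406], [-260, 406], [-245, 408], [-230, 410], [-215, 471], [-200, 471], [-185, 472]]
```

Fixed targets from these measurements:

| Thing | Position (mm) | Yaw |
|---|---|---|
| Stone centre | (570.5, -264.5) | -4° |
| Line | (650, -270) | -4° |
| Roof edge | x = 539 | 0° |
| Slots | y = 287.5 and 207.5 | 0° |
| Mat | (645, -15) | -17.6° |

The sizes and heights match the text. I'll go above the nearer scraper first.

servo_tool([
  [[3.0, 2.4, -0.5], 5.5],
  [[3.0, 2.4, -0.5], 5.5],
  [[3.0, 2.4, -0.5], 5.5],
  [[3.0, 2.4, -0.5], 5.5],
  [[3.0, 2.4, -0.5], 5.5],
  [[3.0, 2.4, -0.5], 5.5],
  [[3.0, 2.4, -0.5], 5.5],
  [[3.0, 2.4, -0.5], 5.5],
  [[3.0, 2.4, -0.5], 5.5],
  [[3.0, 2.4, -0.5], 5.5],
  [[3.0, 2.4, -0.5], 5.5],
  [[3.0, 2.4, -0.5], 5.5],
], grip=0.5, grip_force=60)

```text
clock: 1.1
ee_pos: [0.5715, -0.2651, 0.1649]
tcp_rot: [0.02, 1.574, -0.023]
wrist_force: [-0.1, -0.9, 0.2]
width: 0.0428
```

```bash
python3 -c "
from h import *
st()"
```

```text
t 1.1 tcp [ 571.5 -265.1  164.9] jaw -1.6 down [-0.004 -0.002 -1.   ] w 0.0428 F [-0.1 -0.9  0.2] j [-0.54  0.46  1.51 -0.    1.16 -0.51]
```

servo_tool([
  [[0.3, -0.4, 0], -3],
  [[0, 0, 0], 0],
  [[0, 0, -2.5], 0],
  [[0, 0, -2.5], 0],
  [[0, 0, -2.5], 0],
  [[0, 0, -1.0], 0],
  [[0, 0, 0], 0],
])

```text
clock: 1.68
ee_pos: [0.5793, -0.2623, 0.0757]
tcp_rot: [0.05, 1.572, -0.05]
wrist_force: [0.3, -0.1, 0.1]
width: 0.0429
```

```bash
python3 - <<'E'
from h import *
st()
for n in ("top","scene"):
    im,d,i=cam(n); print(measure(n,im,i,["handA","bladeA","handB","bladeB","boardL","boardR"]))
cv2.imwrite("pics/g1.png",cv2.resize(im[215:400,90:320],(745,599)))
E
```

```text
t 1.68 tcp [ 579.3 -262.3   75.7] jaw -3.6 down [-0.002  0.001 -1.   ] w 0.0429 F [ 0.3 -0.1  0.1] j [-0.53  0.57  1.58 -0.    0.99 -0.47]
{'handA': array([ 567.2, -314.6,   21.9,   14.4,  -89.6]), 'bladeA': array([ 592. , -187. ,  126.7,   77.4,  -26.4]), 'handB': array([ 665.3, -252.4,   33. ,   14.8,  -89.6]), 'bladeB': None, 'boardL': array([508.2, 453.6,  98.5,  52.8, -26.2]), 'boardR': array([ 500.3, -460.2,  100.7,   50.6,    9.8])}
{'handA': array([ 573.3, -297.1,   64.7,   25.1,   85.1]), 'bladeA': array([ 580. , -177.6,   65.8,   47. ,   84.6]), 'handB': array([ 667.8, -293.9,  119.5,   23.6,  -89. ]), 'bladeB': None, 'boardL': array([508.8, 452. ,  96.8,  49.6, -26. ]), 'boardR': array([ 499.7, -459.8,   96.5,   48.2,   10.4])}
```

View pics/g1.png

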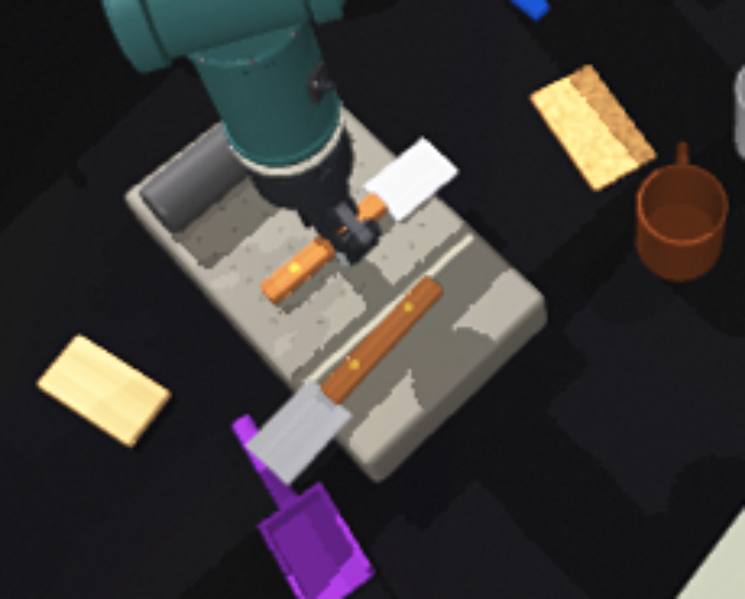

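The picture shows the gripper straddling the nearer scraper's handle at about (350,230), slightly off centre, with nothing else disturbed.

servo_tool([
  [[-0.45, -0.65, -0.6], -1.2],
  [[0, 0, 0], 0],
  [[0, 0, -0.6], 0],
  [[0, 0, -0.5], 0],
  [[0, 0, 0], 0],
])

```text
clock: 2.2
ee_pos: [0.5782, -0.2735, 0.0652]
tcp_rot: [0.065, 1.561, -0.074]
wrist_force: [0.1, 0.2, -0.5]
width: 0.0427
```

servo_tool([
  [[-0.3, 0, -0.4], 0],
  [[0, 0, -0.4], 0],
  [[0, 0, -0.2], 0],
  [[0, 0, 0], 0],
])

```text
clock: 2.53
ee_pos: [0.5753, -0.2735, 0.0546]
tcp_rot: [0.064, 1.56, -0.074]
wrist_force: [0.3, 0.5, 0.7]
width: 0.0426
```

```bash
python3 -c "
from h import *
st();st()"
```

```text
t 2.53 tcp [ 575.3 -273.5   54.6] jaw -5.1 down [ 0.009 -0.006 -1.   ] w 0.0426 F [0.3 0.5 0.7] j [-0.55  0.6   1.6  -0.    0.93 -0.46]
t 2.53 tcp [ 575.3 -273.5   54.6] jaw -5.1 down [ 0.009 -0.006 -1.   ] w 0.0426 F [0.3 0.5 0.7] j [-0.55  0.6   1.6  -0.    0.93 -0.46]
```

servo_tool([
  [[0, 0, 0.3], 0],
  [[0, 0, 0], 0],
  [[0, 0, 0], 0],
  [[0, 0, 0], 0],
  [[0, 0, 0], 0],
  [[0, 0, 0], 0],
], grip=0, grip_force=60)

```text
clock: 3.03
ee_pos: [0.5757, -0.2733, 0.0583]
tcp_rot: [0.064, 1.56, -0.074]
wrist_force: [-0.3, -0.6, -1.7]
width: 0.018
```

servo_tool([
  [[0, 0, 1.5], 0],
  [[0, 0, 2.5], 0],
  [[0, 0, 2.5], 0],
  [[0, 0, 2.5], 0],
  [[0, 0, 1.0], 0],
  [[-1.2, 3.0, 0], -5],
  [[-1.2, 3.5, 0], -5],
  [[-1.2, 3.5, 0], -5],
  [[-1.2, 3.5, 0], -5],
  [[-1.2, 3.5, 0], -5],
  [[-1.2, 3.5, 0], -5],
  [[-1.2, 3.5, 0], -5],
])

```text
clock: 4.03
ee_pos: [0.4891, -0.0327, 0.1587]
tcp_rot: [0.565, 1.482, -0.583]
wrist_force: [1.3, 0.4, -1.0]
width: 0.0185
```

servo_tool([
  [[-1.2, 3.5, 0], -5.2],
  [[-1.2, 3.5, 0], -5.2],
  [[-1.2, 3.5, 0], -5.2],
  [[-1.2, 3.5, 0], -5.2],
  [[-1.2, 3.5, 0], -5.2],
  [[-1.2, 3.5, 0], -5.2],
  [[-1.2, 3.5, 0], -5.2],
  [[-1.2, 3.5, 0], -5.2],
  [[-0.5, 1.5, 0], -2],
  [[0, 0, 0], 0],
])

```text
clock: 4.87
ee_pos: [0.375, 0.2805, 0.155]
tcp_rot: [1.172, 1.223, -1.197]
wrist_force: [0.3, 0.5, -1.1]
width: 0.0182
```

```bash
cat > look.py <<'E'
import sys
from h import *
# measure held handle/blade at given underside height
def held(zu):
    for n in("top","scene"):
        im,d,i=cam(n); P=pts(i,d); hsv=cv2.cvtColor(im,cv2.COLOR_BGR2HSV)
        near=(d>0)&(np.hypot(P[...,0]-TC[0],P[...,1]-TC[1])<.17)
        hd=near&(cv2.inRange(hsv,(4,110,90),(19,255,255))>0)&(P[...,2]<.2); print(n,"handle",rect(P,hd),np.round(np.median(P[hd][:,2]),3),hd.sum())
        bl=near&(hsv[...,1]<22)&(hsv[...,2]>185)&(abs(P[...,2]-zu-.004)<.012); print(n,"blade",rect(P,bl),np.round(np.median(P[bl][:,2]),3),bl.sum())
TC=r.observe()["ee_pos"]
E
python3 - <<'E'
from look import *
st(); held(TC[2])
im,_,i=cam("top"); print(measure("top",im,i,["boardL","boardR","handB","bladeB"]))
im,_,i=cam("scene"); cv2.imwrite("pics/h1.png",im)
E
```

```text
t 4.87 tcp [375.  280.5 155. ] jaw -88.1 down [-0.009 -0.011 -1.   ] w 0.0182 F [ 0.3  0.5 -1.1] j [ 0.5   0.27  1.87 -0.01  1.02  2.04]
top handle (array([433.8, 276.1]), array([106.1, 226. ]), 65.3) 0.008 170
top blade (array([480.4, 270.7]), array([76.8, 34. ]), 35.1) 0.157 129
scene handle (array([415.3, 288.3]), array([171.3, 257.6]), 80.4) 0.155 259
scene blade (array([471.5, 286.5]), array([66.5, 48.4]), 2.8) 0.156 192
{'boardL': array([508.9, 453.2, 100.1,  52.8, -26.2]), 'boardR': array([ 500.3, -460. ,  101.3,   51. ,   10.5]), 'handB': array([ 665.5, -291.9,  112.2,   14.8,  -89.6]), 'bladeB': array([ 668.6, -384.9,   67.3,   44.6,  -89.6])}
```

View pics/h1.png

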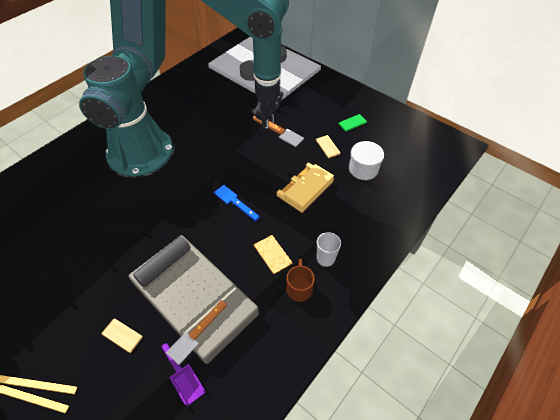

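The picture shows the scraper held level at (275,127), blade forward, short of the block. I'll square it and lower.

servo_tool([
  [[-0.5, 0.7, -1.0], -2],
  [[0, 0, -2.5], 0],
  [[0, 0, -2.5], 0],
  [[0, 0, -2.5], 0],
  [[0, 0, -2.5], 0],
  [[0, 0, -1.0], 0],
  [[0, 0, 0], 0],
  [[0, 0, 0], 0],
])

```text
clock: 5.73
ee_pos: [0.3791, 0.2739, 0.0323]
tcp_rot: [1.21, 1.195, -1.228]
wrist_force: [-0.5, 0.2, 0.2]
width: 0.0183
```

```bash
python3 - <<'E'
from look import *
st(); held(TC[2])
E
```

```text
t 5.73 tcp [379.1 273.9  32.3] jaw -90.8 down [-0.003 -0.012 -1.   ] w 0.0183 F [-0.5  0.2  0.2] j [ 0.49  0.47  1.98 -0.01  0.7   2.08]
top handle (array([451. , 279.4]), array([130.5, 214.4]), 64.6) 0.007 203
top blade (array([499.6, 278.1]), array([111.2,  42.8]), 46.0) 0.034 131
scene handle (array([436.4, 237.4]), array([230.4, 179.5]), 16.9) 0.018 255
scene blade (array([475.7, 273.6]), array([64.3, 45.4]), 1.2) 0.034 173
```

servo_tool([
  [[-0.6, 0.6, 0], 0.3],
  [[-0.4, 0.6, 0], 0.3],
  [[0, 0, 0], 0],
  [[0, 0, -0.8], 0],
  [[0, 0, -0.8], 0],
  [[0, 0, -0.4], 0],
  [[0, 0, 0], 0],
])

```text
clock: 6.42
ee_pos: [0.3718, 0.2899, 0.0156]
tcp_rot: [1.21, 1.198, -1.208]
wrist_force: [-0.3, 0.2, -1.8]
width: 0.0182
```

```bash
python3 - <<'E'
from look import *
st(); held(TC[2])
E
```

```text
t 6.42 tcp [371.8 289.9  15.6] jaw -90.1 down [ 0.008 -0.006 -1.   ] w 0.0182 F [-0.3  0.2 -1.8] j [ 0.52  0.5   1.99 -0.02  0.64  2.11]
top handle (array([447.4, 292.8]), array([114.4, 207.3]), 63.4) 0.007 177
top blade (array([491.3, 291. ]), array([112.3,  40.1]), 38.2) 0.018 144
scene handle (array([449.2, 250.5]), array([222.3, 150.4]), 20.7) 0.016 229
scene blade (array([467.2, 291.7]), array([65.7, 48.3]), 3.9) 0.018 170
```

servo_tool([
  [[0, -0.3, -0.3], -0.5],
  [[0, 0, 0], 0],
  [[0.8, 0, 0], 0],
  [[0.8, 0, 0], 0],
  [[0.8, 0, 0], 0],
  [[0.8, 0, 0], 0],
  [[0, 0, 0], 0],
])

```text
clock: 7.1
ee_pos: [0.4085, 0.2864, 0.013]
tcp_rot: [1.218, 1.192, -1.214]
wrist_force: [0.6, -0.2, -0.7]
width: 0.0186
```

servo_tool([
  [[0.8, 0.05, -0.1], 0.5],
  [[0.8, 0, 0], 0],
  [[0.8, 0, 0], 0],
  [[0.8, 0, 0], 0],
  [[0.8, 0, 0], 0],
  [[0.8, 0, 0], 0],
  [[0.8, 0, 0], 0],
  [[0.5, 0, 0], 0],
  [[0, 0, 0], 0],
])

```text
clock: 7.85
ee_pos: [0.474, 0.2861, 0.0112]
tcp_rot: [1.209, 1.2, -1.213]
wrist_force: [-0.9, -0.2, -1.0]
width: 0.0182
```

servo_tool([
  [[0.3, 0, 0], 0],
  [[0.3, 0, 0], 0],
  [[0, 0, 0], 0],
])

```text
clock: 8.1
ee_pos: [0.4734, 0.2848, 0.0096]
tcp_rot: [1.201, 1.207, -1.225]
wrist_force: [1.4, -0.4, -1.4]
width: 0.0183
```

```bash
python3 - <<'E'
from look import *
st(); held(TC[2])
im,_,i=cam("scene"); cv2.imwrite("pics/i1.png",cv2.resize(im[90:240,200:400],(800,600)))
E
```

```text
t 8.1 tcp [473.4 284.8   9.6] jaw -90.3 down [-0.01 -0.01 -1.  ] w 0.0183 F [ 1.4 -0.4 -1.4] j [ 0.42  0.59  1.8  -0.01  0.77  2.  ]
top handle (array([524. , 209.3]), array([27.8, 55.3]), 0.7) 0.008 123
top blade (array([494.8, 444.2]), array([13.7, 58.8]), 85.0) 0.01 9
scene handle (array([525.2, 298.7]), array([271.6, 226.8]), 77.2) 0.014 548
scene blade (array([486.4, 268.6]), array([0., 0.]), 0.0) 0.019 1
```

View pics/i1.png

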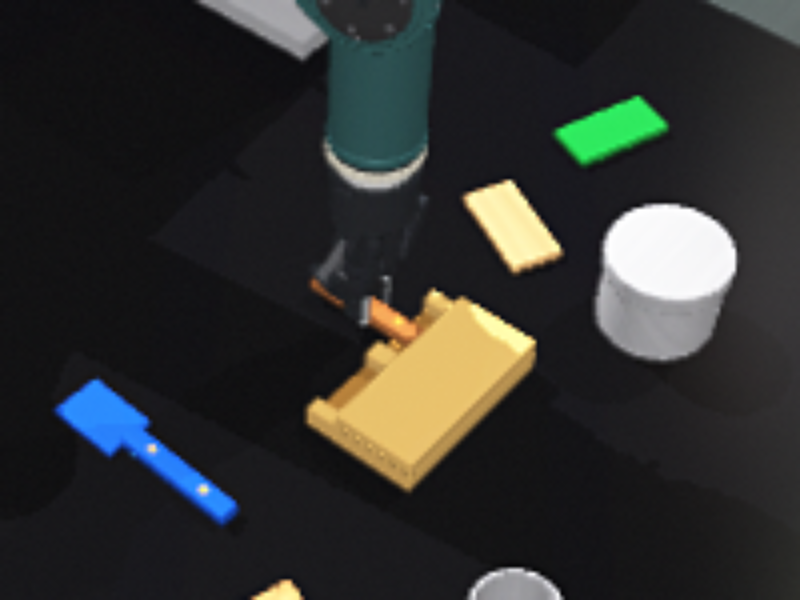

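The picture shows the handle's front end reaching the left slot's mouth at (405,330). I'll push a bit more to feel the stop.

servo_tool([
  [[0.4, 0.1, 0], 0],
  [[0.5, 0, 0], 0],
  [[0.6, 0, 0], 0],
])

```text
clock: 8.5
ee_pos: [0.4745, 0.2838, 0.0083]
tcp_rot: [1.186, 1.22, -1.246]
wrist_force: [-15.7, 6.1, 12.8]
width: 0.0179
```

Contact at about 16 N with no further advance, so the shoulder is home. I'll release and rise.

servo_tool([
  [[-0.1, 0, 0], 0],
  [[0, 0, 0], 0],
  [[0, 0, 0], 0],
  [[0, 0, 0], 0],
  [[0, 0, 1.5], 0],
  [[0, 0, 2.5], 0],
  [[0, 0, 3], 0],
  [[0, 0, 3], 0],
  [[0, 0, 3], 0],
  [[0, 0, 1], 0],
], grip=0.5)

```text
clock: 9.33
ee_pos: [0.4772, 0.2833, 0.1522]
tcp_rot: [1.188, 1.216, -1.244]
wrist_force: [1.1, 0.8, -0.8]
width: 0.0427
```

```bash
python3 - <<'E'
from look import *
st()
ITEMS["s1"]=((4,110,90),(19,255,255),(.48,.287),.02)
for n in("top","scene"):
    im,_,i=cam(n); print(measure(n,im,i,["s1","handB","bladeB","boardL","boardR","mat"]))
E
```

```text
t 9.33 tcp [477.2 283.3 152.2] jaw -90.4 down [-0.03  -0.016 -0.999] w 0.0427 F [ 1.1  0.8 -0.8] j [ 0.41  0.4   1.67 -0.    1.11  1.99]
{'s1': array([453.3, 286.1,  68.7,  10.9,   1.8]), 'handB': array([ 665.5, -291.9,  112.2,   14.8,  -89.6]), 'bladeB': array([ 668.6, -385.7,   65.7,   44.6,  -89.6]), 'boardL': array([493.1, 461.3,  64.3,  52.3, -25.7]), 'boardR': array([ 500.3, -460. ,  101.3,   51. ,   10.5]), 'mat': array([645.5, -15.6, 123.1,  72.5, -18. ])}
{'s1': array([476.4, 298.6, 107.9,  73.4,  -1. ]), 'handB': array([ 667.8, -293.9,  119.5,   23.6,  -89. ]), 'bladeB': None, 'boardL': array([508.8, 452. ,  96.8,  49.6, -26. ]), 'boardR': array([ 500. , -460. ,   97. ,   48.5,   10.1]), 'mat': array([644.5, -14.6, 118.4,  68.4, -17.7])}
```

servo_tool([
  [[1.2, -3.6, 0], 5.7],
  [[1.2, -3.6, 0], 5.7],
  [[1.2, -3.6, 0], 5.7],
  [[1.2, -3.6, 0], 5.7],
  [[1.2, -3.6, 0], 5.7],
  [[1.2, -3.6, 0], 5.7],
  [[1.2, -3.6, 0], 5.7],
  [[1.2, -3.6, 0], 5.7],
  [[1.2, -3.6, 0], 5.7],
  [[1.2, -3.6, 0], 5.7],
  [[1.2, -3.6, 0], 5.7],
  [[1.2, -3.6, 0], 5.7],
])

```text
clock: 10.43
ee_pos: [0.6144, -0.1621, 0.1307]
tcp_rot: [0.218, 1.565, -0.282]
wrist_force: [0.0, 0.4, 0.2]
width: 0.0425
```

servo_tool([
  [[1.2, -3.6, 0], 5.7],
  [[1.2, -3.6, 0], 5.7],
  [[1.0, -3.0, 0], 5],
  [[1.0, -3.0, 0], 4],
  [[0, 0, 0], 0],
  [[0, 0, 0], 0],
])

```text
clock: 10.93
ee_pos: [0.656, -0.3104, 0.1155]
tcp_rot: [-0.074, 1.582, 0.01]
wrist_force: [0.0, -0.3, -0.5]
width: 0.0427
```

```bash
python3 - <<'E'
from look import *
st()
E
```

```text
t 10.93 tcp [ 656.  -310.4  115.5] jaw 3.0 down [-0.011 -0.041 -0.999] w 0.0427 F [ 0.  -0.3 -0.5] j [-0.52  0.64  1.33 -0.04  1.17 -0.55]
```

servo_tool([
  [[0.5, 1.0, 0], -1],
  [[0.5, 0.9, 0], -1],
  [[0, 0, 0], 0],
  [[0, 0, -1.3], 0],
  [[0, 0, -1.3], 0],
  [[0, 0, -0.8], 0],
  [[0, 0, 0], 0],
])

```text
clock: 11.52
ee_pos: [0.66, -0.2872, 0.0688]
tcp_rot: [-0.039, 1.595, -0.015]
wrist_force: [-0.7, -0.5, -0.4]
width: 0.0425
```

```bash
python3 - <<'E'
from look import *
st()
im,_,i=cam("scene"); cv2.imwrite("pics/g2.png",cv2.resize(im[240:400,120:300],(675,600))); print(measure("scene",im,i,["handB"]))
E
```

```text
t 11.52 tcp [ 660.  -287.2   68.8] jaw 0.9 down [-0.024 -0.035 -0.999] w 0.0425 F [-0.7 -0.5 -0.4] j [-0.48  0.68  1.36 -0.05  1.1  -0.48]
{'handB': array([ 668.2, -321.5,   64.4,   23.3,  -88.7])}
```

View pics/g2.png

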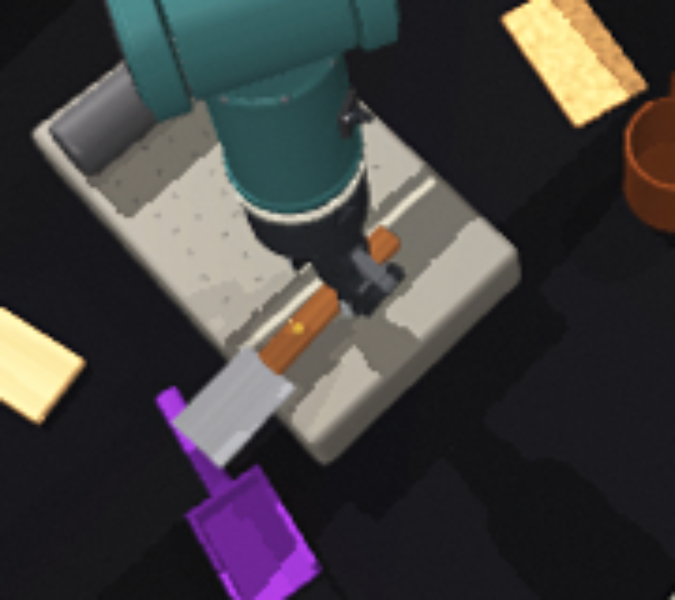

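The picture shows the fingers straddling scraper B's handle at about (365,280), clear of the scoop.

servo_tool([
  [[0.6, -0.1, -0.3], 0],
  [[0, 0, -0.4], 0],
  [[0, 0, -0.3], 0],
  [[0, 0, 0], 0],
])

```text
clock: 11.9
ee_pos: [0.667, -0.2892, 0.0586]
tcp_rot: [-0.04, 1.594, -0.016]
wrist_force: [0.4, -0.4, -0.3]
width: 0.0427
```

servo_tool([
  [[0, 0, 0.1], 0],
  [[0, 0, 0], 0],
  [[0, 0, 0], 0],
  [[0, 0, 0], 0],
  [[0, 0, 0], 0],
  [[0, 0, 0], 0],
], grip=0)

```text
clock: 12.4
ee_pos: [0.6678, -0.2899, 0.0613]
tcp_rot: [-0.04, 1.592, -0.017]
wrist_force: [0.5, -0.3, -0.6]
width: 0.0181
```

servo_tool([
  [[0, 0, 1.5], 0],
  [[0, 0, 2.5], 0],
  [[0, 0, 2.5], 0],
  [[0, 0, 2.5], 0],
  [[0, 0, 1.5], 0],
  [[-1.5, 2.8, 0.2], 5],
  [[-2, 3.3, 0.2], 5.9],
  [[-2, 3.3, 0.2], 5.9],
  [[-2, 3.3, 0.2], 5.9],
  [[-2, 3.3, 0.2], 5.9],
  [[-2, 3.3, 0.2], 5.9],
  [[-2, 3.3, 0.2], 5.9],
])

```text
clock: 13.4
ee_pos: [0.5297, -0.064, 0.1838]
tcp_rot: [-0.617, 1.493, 0.542]
wrist_force: [0.5, 0.2, 0.5]
width: 0.0178
```

servo_tool([
  [[-2, 3.3, 0.2], 5.9],
  [[-2, 3.3, 0.2], 5.9],
  [[-2, 3.3, 0.2], 5.9],
  [[-2, 3.3, 0.2], 5.9],
  [[-2, 3.3, 0.2], 5.9],
  [[-2, 3.3, 0.2], 5.9],
  [[-2, 3.3, 0.2], 5.9],
  [[-1, 1.6, 0], 3],
  [[0, 0, 0], 0],
  [[0, 0, 0], 0],
])

```text
clock: 14.23
ee_pos: [0.364, 0.1976, 0.2005]
tcp_rot: [-1.235, 1.189, 1.163]
wrist_force: [-0.1, -0.5, -1.4]
width: 0.018
```

```bash
python3 - <<'E'
from look import *
st(); held(TC[2])
E
```

```text
t 14.23 tcp [364.  197.6 200.5] jaw 89.5 down [ 0.045 -0.014 -0.999] w 0.018 F [-0.1 -0.5 -1.4] j [ 0.36  0.11  1.95 -0.03  1.05 -1.19]
top handle (array([434.2, 251.2]), array([112.3, 221.7]), 78.5) 0.013 100
top blade (array([467.4, 195. ]), array([44.6, 52. ]), 85.6) 0.201 180
scene handle (array([428.5, 242. ]), array([134.8, 220.5]), 82.3) 0.014 243
scene blade (array([460.4, 195.5]), array([44.5, 65.7]), 89.9) 0.2 215
```

servo_tool([
  [[0, 0.6, -1.0], 0],
  [[0, 0.6, -2.5], 0],
  [[0, 0, -2.5], 0],
  [[0, 0, -2.5], 0],
  [[0, 0, -2.5], 0],
  [[0, 0, -2.5], 0],
  [[0, 0, -1.5], 0],
  [[0, 0, -0.5], 0],
  [[0, 0, 0], 0],
  [[0, 0, 0], 0],
])

```text
clock: 15.17
ee_pos: [0.3795, 0.2005, 0.0412]
tcp_rot: [-1.218, 1.193, 1.133]
wrist_force: [0.6, -0.4, -0.6]
width: 0.0182
```

```bash
python3 - <<'E'
from look import *
st(); held(TC[2])
E
```

```text
t 15.17 tcp [379.5 200.5  41.2] jaw 87.8 down [ 0.058 -0.014 -0.998] w 0.0182 F [ 0.6 -0.4 -0.6] j [ 0.35  0.4   2.1  -0.06  0.59 -1.13]
top handle (array([435.5, 248.3]), array([123.4, 212.3]), 86.7) 0.011 229
top blade (array([479.2, 195.8]), array([44.9, 57.3]), 87.3) 0.042 169
scene handle (array([434.8, 230.5]), array([215.6, 147.9]), 2.4) 0.018 408
scene blade (array([475.9, 196.7]), array([43.2, 63.2]), 86.1) 0.042 184
```

servo_tool([
  [[-0.6, 0.4, 0], 1.2],
  [[-0.4, 0.4, 0], 1.0],
  [[0, 0, 0], 0],
  [[0, 0, -0.9], 0],
  [[0, 0, -0.9], 0],
  [[0, 0, -0.6], 0],
  [[0, 0, 0], 0],
])

```text
clock: 15.85
ee_pos: [0.3721, 0.2125, 0.0224]
tcp_rot: [-1.253, 1.157, 1.159]
wrist_force: [0.4, -0.3, -1.1]
width: 0.018
```

```bash
python3 - <<'E'
from look import *
st(); held(TC[2])
E
```

```text
t 15.85 tcp [372.1 212.5  22.4] jaw 90.5 down [ 0.071 -0.006 -0.997] w 0.018 F [ 0.4 -0.3 -1.1] j [ 0.39  0.44  2.13 -0.07  0.51 -1.14]
top handle (array([426.7, 228.9]), array([221.3, 127.5]), 9.0) 0.009 265
top blade (array([469.7, 212.2]), array([65.1, 43.9]), 1.1) 0.026 210
scene handle (array([439.9, 248.5]), array([137.2, 221.1]), 78.5) 0.017 390
scene blade (array([466.1, 212.5]), array([44.6, 67.7]), 86.4) 0.025 178
```

servo_tool([
  [[0, -0.3, -0.5], -0.5],
  [[0, -0.2, -0.4], -0.5],
  [[0, 0, 0], 0],
  [[0.8, 0, 0], 0],
  [[0.8, 0, 0], 0],
  [[0.6, 0, 0], 0],
  [[0, 0, 0], 0],
])

```text
clock: 16.53
ee_pos: [0.3979, 0.2074, 0.0142]
tcp_rot: [-1.24, 1.164, 1.143]
wrist_force: [1.5, 0.4, -1.2]
width: 0.0177
```

```bash
python3 - <<'E'
from look import *
st(); held(TC[2])
E
```

```text
t 16.53 tcp [397.9 207.4  14.2] jaw 89.4 down [ 0.074 -0.006 -0.997] w 0.0177 F [ 1.5  0.4 -1.2] j [ 0.35  0.47  2.09 -0.07  0.51 -1.15]
top handle (array([446.9, 256.9]), array([133.7, 194.6]), 84.9) 0.012 147
top blade (array([492.5, 185.7]), array([284.1,  63.4]), 76.1) 0.017 184
scene handle (array([446.3, 232.6]), array([194. , 190.2]), 13.3) 0.017 415
scene blade (array([480.6, 139.3]), array([180.1,  68.3]), 80.0) 0.017 184
```

servo_tool([
  [[0, 0, -0.35], 0],
  [[0, 0, 0], 0],
  [[0.6, 0, 0], 0],
  [[0.6, 0, 0], 0],
  [[0.6, 0, 0], 0],
  [[0.6, 0, 0], 0],
  [[0, 0, 0], 0],
])

```text
clock: 17.22
ee_pos: [0.4215, 0.2068, 0.0101]
tcp_rot: [-1.24, 1.166, 1.146]
wrist_force: [0.3, -0.0, 0.1]
width: 0.0182
```

Under the roof by about 10 mm with no contact force. I'll push on.

servo_tool([
  [[0.8, 0, 0], 0],
  [[0.8, 0, 0], 0],
  [[0.8, 0, 0], 0],
  [[0.8, 0, 0], 0],
  [[0.8, 0, 0], 0],
  [[0.8, 0, 0], 0],
  [[0.5, 0, 0], 0],
  [[0, 0, 0], 0],
])

```text
clock: 17.88
ee_pos: [0.4739, 0.2062, 0.0091]
tcp_rot: [-1.234, 1.178, 1.153]
wrist_force: [0.4, 1.0, 8.4]
width: 0.0179
```

servo_tool([
  [[0.4, 0, 0], 0],
  [[0.5, 0, 0], 0],
  [[0.6, 0, 0], 0],
])

```text
clock: 18.13
ee_pos: [0.4739, 0.2055, 0.0083]
tcp_rot: [-1.223, 1.201, 1.171]
wrist_force: [-18.1, 8.0, 18.6]
width: 0.018
```

Stopped at 18 N, so scraper B is home. I'll release, rise and travel towards the roller.

servo_tool([
  [[-0.1, 0, 0], 0],
  [[0, 0, 0], 0],
  [[0, 0, 0], 0],
  [[0, 0, 0], 0],
  [[0, 0, 1.5], 0],
  [[0, 0, 2.5], 0],
  [[0, 0, 3], 0],
  [[0, 0, 3], 0],
  [[0, 0, 3], 0],
  [[0, 0, 2], 0],
], grip=0.5)

```text
clock: 18.97
ee_pos: [0.4726, 0.2037, 0.1596]
tcp_rot: [-1.22, 1.21, 1.175]
wrist_force: [0.9, 0.2, -0.6]
width: 0.0424
```

servo_tool([
  [[-0.6, -3.6, 0.2], -0.5],
  [[-0.6, -3.6, 0.2], -0.5],
  [[-0.6, -3.6, 0.2], -0.5],
  [[-0.6, -3.6, 0.2], -0.5],
  [[-0.6, -3.6, 0.2], -0.5],
  [[-0.6, -3.6, 0.2], -0.5],
  [[-0.6, -3.6, 0.2], -0.5],
  [[-0.6, -3.6, 0.2], -0.5],
  [[-0.6, -3.6, 0.2], -0.5],
  [[-0.6, -3.6, 0.2], -0.5],
  [[0, -3.6, 0], 0],
  [[0, 0, 0], 0],
], grip=1)

```text
clock: 19.97
ee_pos: [0.4228, -0.2115, 0.193]
tcp_rot: [-1.179, 1.227, 1.081]
wrist_force: [1.4, -1.0, 1.0]
width: 0.0854
```

```bash
python3 - <<'E'
from look import *
st()
im,_,i=cam("scene"); print(measure("scene",im,i,["boardL","boardR"])); a=cv2.resize(im[100:220,220:380],(800,600)); cv2.imwrite("pics/i2.png",a)
for n in("top","scene"):
    im,d,i=cam(n); P=pts(i,d); hsv=cv2.cvtColor(im,cv2.COLOR_BGR2HSV)
    for y0 in (.2875,.2075):
        m=(d>0)&(abs(P[...,1]-y0)<.03)&(P[...,0]<.545)&(P[...,0]>.38)&(P[...,2]>.012)&(hsv[...,0]<18)&(hsv[...,1]>90)
        print(n,y0,rect(P,m),np.percentile(P[m][:,0],[0,100]).round(3),np.median(P[m][:,2]).round(4))
    x,y,h=P[...,0],P[...,1],P[...,2]
    m=(d>0)&(h>.085)&(h<.12)&(abs(x-.46)<.08)&(abs(y+.27)<.12); print("roller",rect(P,m))
E
```

```text
t 19.97 tcp [ 422.8 -211.5  193. ] jaw 84.2 down [ 0.059 -0.025 -0.998] w 0.0854 F [ 1.4 -1.   1. ] j [-0.62  0.19  1.87  0.02  1.02 -2.1 ]
{'boardL': array([508.8, 452. ,  96.8,  49.6, -26. ]), 'boardR': array([ 500. , -459.9,   97. ,   48.4,   10.1])}
top 0.2875 (array([476.8, 282.4]), array([ 19.6, 114.3]), 89.9) [0.42  0.534] 0.0174
top 0.2075 (array([469.8, 203.7]), array([92.8, 18.9]), 1.0) [0.423 0.516] 0.0172
roller (array([ 469.4, -194.6]), array([36.5, 53.9]), 54.5)
scene 0.2875 (array([475.3, 283.8]), array([109.5,  23.3]), 1.3) [0.42 0.53] 0.0176
scene 0.2075 (array([476. , 205.4]), array([ 21.7, 107.4]), 89.5) [0.422 0.53 ] 0.0174
roller (array([ 458.5, -259.1]), array([165.5,  47.8]), 88.1)
```

View pics/i2.png

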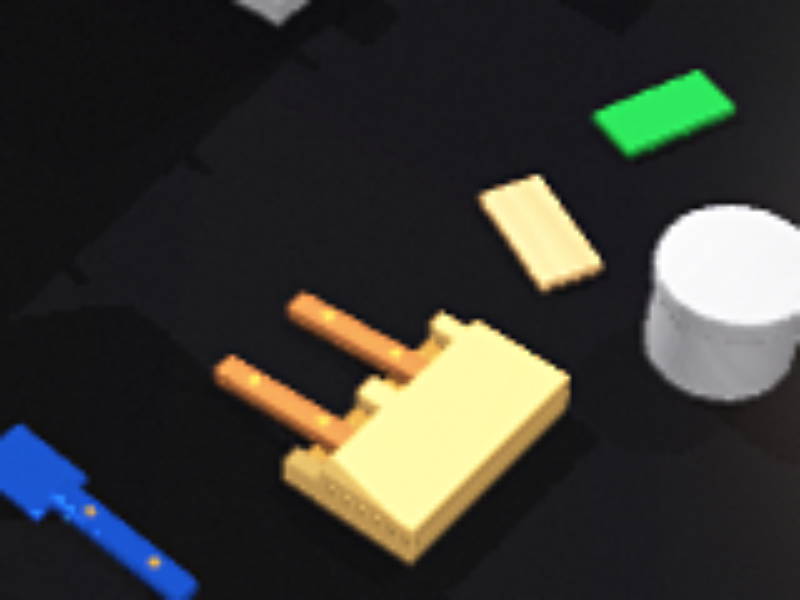

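Both handles stand squarely up to the roof (rear ends at x=0.42, so tips about 65 mm in). The picture confirms it at (355,335) and (280,400). Now I'll go behind the roller.

servo_tool([
  [[-1.0, -1.6, 0], 0.6],
  [[-1.0, -1.6, 0], 0.6],
  [[-0.9, -1.5, 0], 0.6],
  [[-0.2, 0, 0], 0],
  [[0, 0, -2], 0],
  [[-0.2, 0, -2], 0],
  [[-0.2, 0, -2], 0],
  [[0, 0, 0], 0],
  [[0, 0, 0], 0],
])

```text
clock: 20.87
ee_pos: [0.3874, -0.2383, 0.1302]
tcp_rot: [-1.204, 1.199, 1.125]
wrist_force: [-0.4, -0.5, 0.8]
width: 0.0852
```

```bash
python3 - <<'E'
from look import *
st()
E
```

```text
t 20.87 tcp [ 387.4 -238.3  130.2] jaw 87.0 down [ 0.056 -0.011 -0.998] w 0.0852 F [-0.4 -0.5  0.8] j [-0.73  0.26  1.97  0.04  0.86 -2.27]
```

servo_tool([
  [[0, -1.0, 0], -0.5],
  [[0, -1.0, 0], -0.5],
  [[0, 0, 0], 0],
  [[0, 0, -1.8], 0],
  [[-0.2, 0, -1.8], 0],
  [[-0.2, 0, -1.5], 0],
  [[0, 0, -0.8], 0],
  [[0, 0, 0], 0],
  [[0, 0, 0], 0],
])

```text
clock: 21.62
ee_pos: [0.3908, -0.2655, 0.0772]
tcp_rot: [-1.204, 1.206, 1.096]
wrist_force: [-0.1, 0.9, -0.3]
width: 0.0855
```

```bash
python3 - <<'E'
from look import *
st()
E
```

```text
t 21.62 tcp [ 390.8 -265.5   77.2] jaw 85.9 down [ 0.069 -0.024 -0.997] w 0.0855 F [-0.1  0.9 -0.3] j [-0.77  0.36  2.    0.05  0.71 -2.3 ]
```

servo_tool([
  [[0, 0.5, -0.6], 0],
  [[0, 0.2, -0.6], 0],
  [[0, 0, -0.5], 0],
  [[0, 0, 0], 0],
  [[0.5, 0, 0], 0],
  [[0.5, 0, 0], 0],
  [[0.5, 0, 0], 0],
  [[0, 0, 0], 0],
])

```text
clock: 22.28
ee_pos: [0.4097, -0.2596, 0.0616]
tcp_rot: [-1.209, 1.206, 1.091]
wrist_force: [-0.2, 0.1, -0.3]
width: 0.0853
```

```bash
cat >> h.py <<'E'
def roller(n="scene"):
    im,d,i=cam(n); P=pts(i,d); x,y,h=P[...,0],P[...,1],P[...,2]
    hsv=cv2.cvtColor(im,cv2.COLOR_BGR2HSV)
    m=(d>0)&(h>.080)&(h<.112)&(x>.43)&(x<.72)&(abs(y+.27)<.12)&(hsv[...,1]<40)&(hsv[...,2]>40)
    k,l,s,c=cv2.connectedComponentsWithStats(m.astype(np.uint8))
    b=1+np.argmax(s[1:,4]); (cc,sz,a)=rect(P,l==b); q=(cc/1000-np.array([.6503,-.2700])); t=np.radians(-4)
    print(n,"roller",cc,sz,a,"rel line",np.round([q@[np.cos(t),np.sin(t)]*1000,q@[-np.sin(t),np.cos(t)]*1000],1))
E
python3 - <<'E'
from look import *
st(); roller("top"); roller()
im,_,i=cam("scene"); cv2.imwrite("pics/p1.png",cv2.resize(im[220:370,110:280],(680,600)))
E
```

```text
t 22.28 tcp [ 409.7 -259.6   61.6] jaw 85.9 down [ 0.073 -0.027 -0.997] w 0.0853 F [-0.2  0.1 -0.3] j [-0.73  0.4   1.99  0.05  0.67 -2.26]
top roller [ 458.5 -230.4] [105.8  49.4] 88.6 rel line [-194.1   26.1]
scene roller [ 458.6 -259. ] [166.1  47. ] 88.0 rel line [-192.    -2.4]
```

View pics/p1.png

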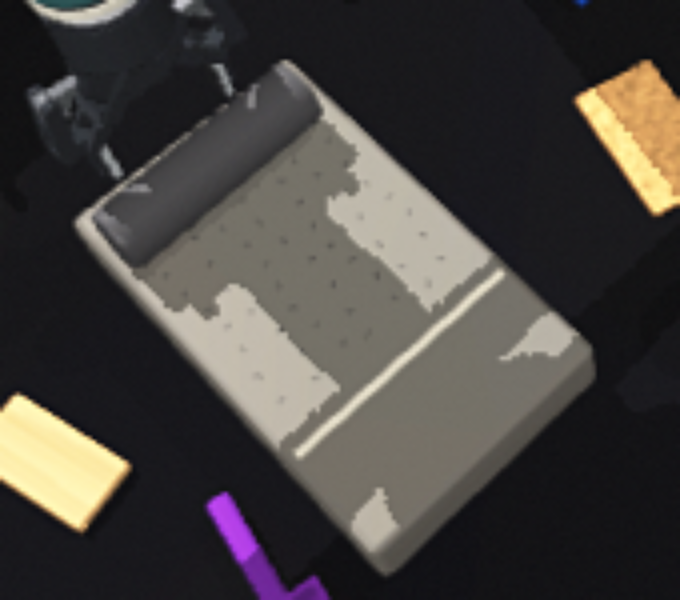

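The picture shows both fingertips just behind the roller at (115,165) and (225,85), with the line ahead clear from (500,272) to (298,455). I'll push gently.

servo_tool([
  [[0.4, -0.03, 0], 0],
  [[0.4, -0.03, 0], 0],
  [[0.4, -0.03, 0], 0],
  [[0.4, -0.03, 0], 0],
  [[0.5, -0.04, 0], 0],
  [[0.5, -0.04, 0], 0],
  [[0.5, -0.04, 0], 0],
  [[0.5, -0.04, 0], 0],
  [[0.5, -0.04, 0], 0],
  [[0.5, -0.04, 0], 0],
  [[0.4, -0.03, 0], 0],
  [[0.3, -0.02, 0], 0],
])

```text
clock: 23.43
ee_pos: [0.4661, -0.263, 0.0612]
tcp_rot: [-1.206, 1.206, 1.093]
wrist_force: [-0.2, 0.1, 0.2]
width: 0.0852
```

```bash
python3 - <<'E'
from look import *
st(); roller("top"); roller()
i=r.camera_info("scene"); print([onz(i,110+u/4,220+v/4,.055).round(4) for u,v in((500,272),(298,455),(399,363.5))])
E
```

```text
t 23.43 tcp [ 466.1 -263.    61.2] jaw 85.9 down [ 0.071 -0.026 -0.997] w 0.0852 F [-0.2  0.1  0.2] j [-0.66  0.46  1.88  0.03  0.73 -2.18]
top roller [ 508.2 -223.9] [89.1 47.2] 89.3 rel line [-145.    36.1]
scene roller [ 501.7 -261.5] [164.1  64.4] 86.6 rel line [-148.8   -1.9]
[array([ 0.6561, -0.1834,  0.055 ]), array([ 0.6448, -0.3566,  0.055 ]), array([ 0.6502, -0.273 ,  0.055 ])]
```

servo_tool([
  [[0.5, -0.04, 0], 0],
  [[0.5, -0.04, 0], 0],
  [[0.5, -0.04, 0], 0],
  [[0.5, -0.04, 0], 0],
  [[0.5, -0.04, 0], 0],
  [[0.5, -0.04, 0], 0],
  [[0.5, -0.04, 0], 0],
  [[0.5, -0.04, 0], 0],
  [[0.5, -0.04, 0], 0],
  [[0.5, -0.04, 0], 0],
  [[0.5, -0.04, 0], 0],
  [[0.5, -0.04, 0], 0],
])

```text
clock: 24.53
ee_pos: [0.5304, -0.2674, 0.0608]
tcp_rot: [-1.204, 1.207, 1.095]
wrist_force: [-1.0, 0.2, -0.5]
width: 0.0857
```

```bash
cat >> h.py <<'E'
def roll2(n="scene"):
    im,d,i=cam(n); P=pts(i,d); h=P[...,2]; t=np.radians(-4)
    q=P[...,:2]-np.array([.6503,-.2700]); u=(q@[np.cos(t),np.sin(t)])*1000; v=(q@[-np.sin(t),np.cos(t)])*1000
    hsv=cv2.cvtColor(im,cv2.COLOR_BGR2HSV)
    m=(d>0)&(h>.080)&(h<.112)&(u>-230)&(u<60)&(abs(v)<95)&(hsv[...,1]<40)
    k,l,s,c=cv2.connectedComponentsWithStats(m.astype(np.uint8)); m=l==1+np.argmax(s[1:,4])
    o=[(vv,np.percentile(u[m&(abs(v-vv)<6)],98)) for vv in range(-75,80,10) if (m&(abs(v-vv)<6)).sum()>4]
    o=np.array(o); p=np.polyfit(o[:,0],o[:,1],1); print(n,"centre",round(p[1]-23.5,1),"tilt deg",round(np.degrees(-p[0]),1),"v",np.percentile(v[m],[1,99]).round(0))
E
python3 - <<'E'
from look import *
st(); roll2("top"); roll2()
E
```

```text
t 24.53 tcp [ 530.4 -267.4   60.8] jaw 85.9 down [ 0.068 -0.024 -0.997] w 0.0857 F [-1.   0.2 -0.5] j [-0.59  0.52  1.75  0.03  0.8  -2.11]
top centre -83.9 tilt deg 0.9 v [ 7. 81.]
scene centre -79.6 tilt deg 1.5 v [-82.  80.]
```

servo_tool([
  [[0.5, -0.04, 0], 0],
  [[0.5, -0.04, 0], 0],
  [[0.5, -0.04, 0], 0],
  [[0.5, -0.04, 0], 0],
  [[0.5, -0.04, 0], 0],
  [[0.5, -0.04, 0], 0],
  [[0.4, -0.03, 0], 0],
  [[0.3, -0.02, 0], 0],
  [[0.2, -0.01, 0], 0],
  [[0, 0, 0], 0],
  [[0, 0, 0], 0],
])

```text
clock: 25.55
ee_pos: [0.5743, -0.2709, 0.0608]
tcp_rot: [-1.205, 1.206, 1.095]
wrist_force: [-0.0, 0.5, -0.4]
width: 0.0852
```

```bash
python3 - <<'E'
from look import *
st(); roll2("top"); roll2()
E
```

```text
t 25.55 tcp [ 574.3 -270.9   60.8] jaw 85.9 down [ 0.069 -0.025 -0.997] w 0.0852 F [-0.   0.5 -0.4] j [-0.56  0.56  1.66  0.02  0.85 -2.07]
top centre -30.9 tilt deg 5.9 v [ 9. 83.]
scene centre -32.2 tilt deg 1.6 v [-80.  80.]
```

servo_tool([
  [[0.3, -0.02, 0], 0],
  [[0.3, -0.02, 0], 0],
  [[0.3, -0.02, 0], 0],
  [[0.3, -0.02, 0], 0],
  [[0.3, -0.02, 0], 0],
  [[0.3, -0.02, 0], 0],
  [[0.3, -0.02, 0], 0],
  [[0.2, -0.01, 0], 0],
  [[0.2, -0.01, 0], 0],
  [[0.2, -0.01, 0], 0],
  [[0, 0, 0], 0],
  [[0, 0, 0], 0],
])

```text
clock: 26.65
ee_pos: [0.6033, -0.2726, 0.0606]
tcp_rot: [-1.204, 1.207, 1.095]
wrist_force: [-0.6, -0.2, -0.6]
width: 0.0851
```

```bash
python3 - <<'E'
from look import *
st(); roll2("top"); roll2()
E
```

```text
t 26.65 tcp [ 603.3 -272.6   60.6] jaw 85.8 down [ 0.068 -0.024 -0.997] w 0.0851 F [-0.6 -0.2 -0.6] j [-0.54  0.59  1.59  0.02  0.89 -2.05]
top centre -5.8 tilt deg 6.1 v [13. 84.]
scene centre -6.8 tilt deg 1.4 v [-79.  81.]
```

servo_tool([
  [[0.2, -0.01, 0], 0],
  [[0.2, -0.01, 0], 0],
  [[0.2, -0.01, 0], 0],
  [[0.15, -0.01, 0], 0],
  [[0, 0, 0], 0],
  [[0, 0, 0], 0],
  [[-0.3, 0, 0], 0],
  [[-0.5, 0, 0], 0],
  [[-1.0, 0, 0], 0],
  [[-1.0, 0, 0], 0],
  [[0, 0, 0], 0],
])

```text
clock: 27.67
ee_pos: [0.5801, -0.2725, 0.0604]
tcp_rot: [-1.203, 1.207, 1.097]
wrist_force: [-1.2, 0.9, -0.8]
width: 0.0852
```

```bash
python3 - <<'E'
from look import *
st(); roll2("top"); roll2(); roller()
E
```

```text
t 27.67 tcp [ 580.1 -272.5   60.4] jaw 85.9 down [ 0.067 -0.024 -0.997] w 0.0852 F [-1.2  0.9 -0.8] j [-0.56  0.57  1.64  0.02  0.86 -2.07]
top centre -3.8 tilt deg 0.3 v [-2. 84.]
scene centre -1.1 tilt deg 1.6 v [-79.  82.]
scene roller [ 648.9 -268.1] [163.9  49.6] 88.0 rel line [-1.5  1.8]
```

The roller rests about 2 mm short of the line and is square within 2°. Next, the right-hand board.

servo_tool([
  [[0, 0, 2], 0],
  [[0, 0, 3], 0],
  [[0, 0, 3], 0],
  [[0, 0, 1.5], 0],
  [[-1.3, -3.1, 0], 2.3],
  [[-1.3, -3.1, 0], 2.3],
  [[-1.3, -3.1, 0], 2.3],
  [[-1.3, -3.1, 0], 2.3],
  [[-1.3, -3.1, 0], 2.3],
  [[-1.3, -3.1, 0], 2.3],
  [[0, 0, 0], 0],
  [[0, 0, 0], 0],
])

```text
clock: 28.82
ee_pos: [0.5061, -0.4682, 0.164]
tcp_rot: [-1.398, 1.07, 1.273]
wrist_force: [0.7, 0.5, -0.0]
width: 0.0857
```

```bash
python3 - <<'E'
from look import *
st()
for n in("top","scene"):
    im,_,i=cam(n); print(measure(n,im,i,["boardL","boardR","mat"]))
E
```

```text
t 28.82 tcp [ 506.1 -468.2  164. ] jaw 100.6 down [ 0.082 -0.013 -0.997] w 0.0857 F [ 0.7  0.5 -0. ] j [-0.88  0.51  1.44  0.06  1.13 -2.66]
{'boardL': array([508.9, 453.2, 100.1,  52.8, -26.2]), 'boardR': array([ 503.6, -459.3,   93.9,   51.1,   10.5]), 'mat': array([645.2, -15.1, 119.3,  68.4, -17.3])}
{'boardL': array([508.8, 452. ,  96.8,  49.6, -26. ]), 'boardR': array([ 500. , -460. ,   97. ,   48.5,   10.1]), 'mat': array([644.7, -14.9, 115.6,  66.3, -17.7])}
```

servo_tool([
  [[-0.3, 0.4, 0], 0],
  [[-0.3, 0.3, 0], 0],
  [[0, 0, -2.5], 0],
  [[0, 0, -2.5], 0],
  [[0, 0, -2.5], 0],
  [[0, 0, -2.5], 0],
  [[0, 0, -2.0], 0],
  [[0, 0, 0], 0],
  [[0, 0, 0], 0],
], grip=0.85)

```text
clock: 29.67
ee_pos: [0.5048, -0.4461, 0.0434]
tcp_rot: [-1.408, 1.061, 1.28]
wrist_force: [0.3, 0.1, -0.1]
width: 0.0726
```

```bash
python3 - <<'E'
from look import *
st()
for n in("top","scene"):
    im,_,i=cam(n); print(measure(n,im,i,["boardR"]))
cv2.imwrite("pics/b1.png",cv2.resize(im[270:400,60:220],(738,600)))
E
```

```text
t 29.67 tcp [ 504.8 -446.1   43.4] jaw 101.4 down [ 0.085 -0.012 -0.996] w 0.0726 F [ 0.3  0.1 -0.1] j [-0.86  0.63  1.57  0.07  0.88 -2.67]
{'boardR': array([ 538.8, -452.4,   49.4,   22.9,  -75.7])}
{'boardR': array([ 500.6, -459.8,   95.8,   48.4,   10.1])}
```

View pics/b1.png

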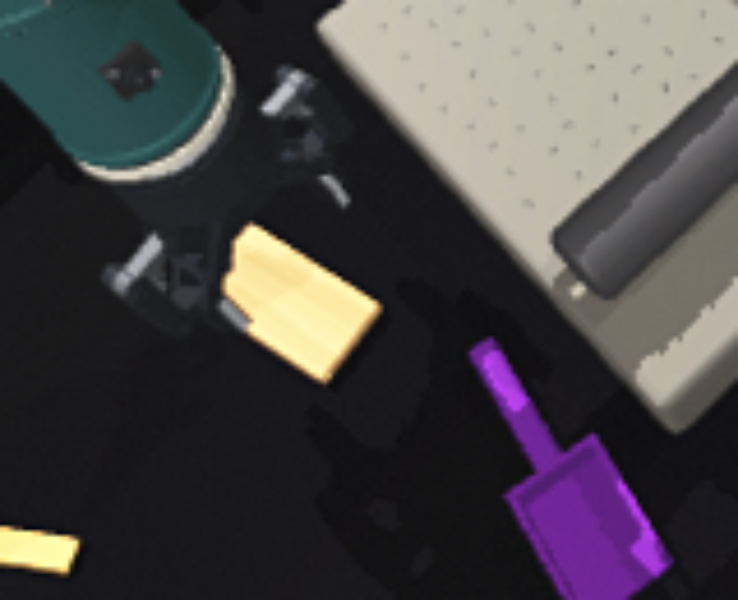

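The picture shows the jaws above the board's near half, off to its left. I'll correct y by -14 mm, then lower.

servo_tool([
  [[-0.2, -0.7, 0], -0.7],
  [[-0.2, -0.6, 0], -0.7],
  [[0, 0, 0], 0],
  [[0, 0, -1.0], 0],
  [[0, 0, -1.0], 0],
  [[0, 0, -0.6], 0],
  [[0, 0, 0], 0],
])

```text
clock: 30.35
ee_pos: [0.5039, -0.4656, 0.0235]
tcp_rot: [-1.402, 1.08, 1.249]
wrist_force: [0.1, -0.0, -0.5]
width: 0.0726
```

servo_tool([
  [[-0.2, 0.3, 0], 0],
  [[0, 0.2, -0.6], 0],
  [[0, 0, -0.6], 0],
  [[0, 0, -0.5], 0],
  [[0, 0, 0], 0],
])

```text
clock: 30.77
ee_pos: [0.5008, -0.4585, 0.0031]
tcp_rot: [-1.399, 1.079, 1.252]
wrist_force: [-0.1, 0.5, 0.3]
width: 0.0724
```

```bash
python3 - <<'E'
from look import *
st()
E
```

```text
t 30.77 tcp [ 500.8 -458.5    3.1] jaw 99.8 down [ 0.091 -0.023 -0.996] w 0.0724 F [-0.1  0.5  0.3] j [-0.87  0.68  1.59  0.08  0.79 -2.67]
```

servo_tool([
  [[0, 0, 0], 0],
  [[0, 0, 0], 0],
  [[0, 0, 0], 0],
  [[0, 0, 0], 0],
  [[0, 0, 0], 0],
], grip=0, grip_force=60)

```text
clock: 31.18
ee_pos: [0.5012, -0.4587, 0.0035]
tcp_rot: [-1.4, 1.079, 1.251]
wrist_force: [0.5, 0.2, -0.5]
width: 0.0481
```

servo_tool([
  [[0, 0, 1], 0],
  [[0, 0, 2.0], 0],
  [[0, 0, 2.5], 0],
  [[0, 0, 2.5], 0],
  [[0, 0, 2.5], 0],
  [[0, 0, 2], 0],
  [[0, 0, 0], 0],
])

```text
clock: 31.77
ee_pos: [0.4997, -0.4572, 0.1356]
tcp_rot: [-1.397, 1.079, 1.254]
wrist_force: [0.4, -1.1, -0.3]
width: 0.0472
```

```bash
python3 - <<'E'
from look import *
st()
im,d,i=cam("scene"); P=pts(i,d); print([ (c.round(),a,P[m][:,2].mean().round(3)) for m,c,a in blobs(im,(18,10,200),(40,130,255),60)])
E
```

```text
t 31.77 tcp [ 499.7 -457.2  135.6] jaw 99.8 down [ 0.09  -0.021 -0.996] w 0.0472 F [ 0.4 -1.1 -0.3] j [-0.87  0.52  1.5   0.06  1.04 -2.65]
[(array([77., 38.]), np.int32(2230), np.float64(-0.473)), (array([496.,  72.]), np.int32(19159), np.float64(-0.27)), (array([ 83., 115.]), np.int32(151), np.float64(-0.749)), (array([117., 124.]), np.int32(67), np.float64(0.19)), (array([ 27., 138.]), np.int32(389), np.float64(-0.745)), (array([328., 146.]), np.int32(265), np.float64(0.018)), (array([307., 184.]), np.int32(1006), np.float64(0.039)), (array([145., 277.]), np.int32(456), np.float64(0.055)), (array([422., 310.]), np.int32(9560), np.float64(-0.744)), (array([105., 315.]), np.int32(497), np.float64(0.143)), (array([405., 369.]), np.int32(3684), np.float64(-0.744)), (array([329., 387.]), np.int32(2128), np.float64(-0.74)), (array([370., 404.]), np.int32(2081), np.float64(-0.736)), (array([ 41., 385.]), np.int32(475), np.float64(0.01)), (array([ 33., 398.]), np.int32(511), np.float64(0.012)), (array([298., 414.]), np.int32(260), np.float64(-0.749))]
```

servo_tool([
  [[0, 0, 2], 0],
  [[1.2, 3.5, 0.5], -2.3],
  [[1.2, 3.6, 0.3], -2.3],
  [[1.2, 3.6, 0.3], -2.3],
  [[1.2, 3.6, 0.3], -2.3],
  [[1.2, 3.6, 0.3], -2.3],
  [[1.2, 3.6, 0.3], -2.3],
  [[1.2, 3.6, 0.3], -2.3],
  [[1.2, 3.6, 0.2], -2.3],
  [[1.2, 3.6, 0], -2.3],
  [[1.2, 3.6, 0], -2.3],
  [[1.0, 3.2, 0], -2.0],
])

```text
clock: 32.82
ee_pos: [0.6225, -0.0545, 0.1684]
tcp_rot: [-1.048, 1.319, 0.921]
wrist_force: [0.3, -0.6, -0.5]
width: 0.0478
```

servo_tool([
  [[0.9, 3.0, 0], -1.8],
  [[0, 0, 0], 0],
  [[0, 0, 0], 0],
])

```text
clock: 33.07
ee_pos: [0.631, -0.0145, 0.1643]
tcp_rot: [-1.024, 1.333, 0.906]
wrist_force: [-0.1, 0.8, -1.5]
width: 0.0472
```

```bash
cat >> look.py <<'E'
def board(z, xy=None):
    xy=TC[:2] if xy is None else xy
    for n in("top","scene"):
        im,d,i=cam(n); P=pts(i,d); hsv=cv2.cvtColor(im,cv2.COLOR_BGR2HSV)
        m=(d>0)&(np.hypot(P[...,0]-xy[0],P[...,1]-xy[1])<.1)&(cv2.inRange(hsv,(18,10,150),(40,130,255))>0)&(abs(P[...,2]-z)<.012)
        k,l,s,c=cv2.connectedComponentsWithStats(m.astype(np.uint8))
        if k>1:
            m=l==1+np.argmax(s[1:,4]); print(n,rect(P,m),"z",np.median(P[m][:,2]).round(4),m.sum(),"plane",plane_rect(i,m,z))
E
python3 - <<'E'
from look import *
st(); board(TC[2]+.007)
E
```

```text
t 33.07 tcp [631.  -14.5 164.3] jaw 71.3 down [ 0.051 -0.051 -0.997] w 0.0472 F [-0.1  0.8 -1.5] j [-0.11  0.44  1.56 -0.05  1.08 -1.33]
top (array([603.5,  -5.6]), array([48.7, 42.4]), 71.5) z 0.1724 163 plane [603.1  -5.5  48.8  41.2  71.9]
scene (array([637.2, -16.5]), array([47.5, 86.4]), 70.8) z 0.171 341 plane [636.9 -16.5  86.8  47.5 -19.4]
```

servo_tool([
  [[0.8, 0, 0], 0.5],
  [[0.6, 0, 0], 0.5],
  [[0, 0, -2.5], 0],
  [[0, 0, -2.5], 0],
  [[0, 0, -2.5], 0],
  [[0, 0, -2.5], 0],
  [[0, 0, -2.0], 0],
  [[0, 0, -0.5], 0],
  [[0, 0, 0], 0],
  [[0, 0, 0], 0],
])

```text
clock: 34.0
ee_pos: [0.6515, -0.0302, 0.0367]
tcp_rot: [-1.034, 1.325, 0.904]
wrist_force: [-0.5, 0.2, -0.2]
width: 0.0475
```

```bash
python3 - <<'E'
from look import *
st(); board(TC[2]+.007)
E
```

```text
t 34.0 tcp [651.5 -30.2  36.7] jaw 71.7 down [ 0.06  -0.054 -0.997] w 0.0475 F [-0.5  0.2 -0.2] j [-0.13  0.62  1.62 -0.06  0.84 -1.34]
top (array([626.3, -21.9]), array([50.1, 27.2]), 80.2) z 0.045 89 plane [626.8 -22.   50.1  26.9  80.7]
scene (array([651.8, -23.2]), array([38.4, 52.5]), 13.7) z 0.0443 151 plane [650.1 -23.3  57.9  35.6 -66.1]
```

servo_tool([
  [[-0.3, 0.7, 0], 0.4],
  [[-0.3, 0.7, 0], 0.3],
  [[0, 0, 0], 0],
  [[0, 0, -0.7], 0],
  [[0, 0, -0.7], 0],
  [[0, 0, 0], 0],
])

```text
clock: 34.6
ee_pos: [0.6496, -0.0139, 0.0288]
tcp_rot: [-1.05, 1.309, 0.907]
wrist_force: [-0.8, -0.1, -0.2]
width: 0.048
```

servo_tool([
  [[-0.4, -0.1, 0], 0],
  [[0, 0, -0.7], 0],
  [[0, 0, -0.6], 0],
  [[0, 0, 0], 0],
])

```text
clock: 34.93
ee_pos: [0.6447, -0.0151, 0.0138]
tcp_rot: [-1.05, 1.31, 0.907]
wrist_force: [-0.1, 0.7, -0.6]
width: 0.0475
```

```bash
python3 - <<'E'
from look import *
st()
E
```

```text
t 34.93 tcp [644.7 -15.1  13.8] jaw 72.6 down [ 0.072 -0.054 -0.996] w 0.0475 F [-0.1  0.7 -0.6] j [-0.1   0.64  1.66 -0.07  0.77 -1.33]
```

servo_tool([
  [[0, 0, -0.4], 0],
  [[0, 0, -0.1], 0],
  [[0, 0, 0], 0],
])

```text
clock: 35.18
ee_pos: [0.6442, -0.0153, 0.0072]
tcp_rot: [-1.049, 1.311, 0.908]
wrist_force: [0.7, -0.4, -0.5]
width: 0.0477
```

servo_tool([
  [[0, 0, 0], 0],
  [[0, 0, 0], 0],
  [[0, 0, 0], 0],
  [[0, 0, 0.5], 0],
  [[0, 0, 1.0], 0],
  [[0, 0, 2.5], 0],
  [[0, 0, 3], 0],
  [[0, 0, 3], 0],
  [[0, 0, 3], 0],
  [[0, 0, 0], 0],
], grip=0.8)

```text
clock: 36.02
ee_pos: [0.6428, -0.0152, 0.146]
tcp_rot: [-1.049, 1.312, 0.909]
wrist_force: [0.7, 0.2, 1.1]
width: 0.0683
```

servo_tool([
  [[-1.0, 3.5, 0.5], 0],
  [[-1.0, 3.5, 0.3], -1],
  [[-1.0, 3.5, 0.3], -1],
  [[-1.0, 3.5, 0.3], -1],
  [[-1.0, 3.5, 0.3], -1],
  [[-1.0, 3.5, 0.3], -1],
  [[-1.0, 3.5, 0.3], -1],
  [[-1.0, 3.5, 0.2], -1],
  [[-1.0, 3.5, 0.2], -1],
  [[-1.0, 3.5, 0], -1],
  [[-1.0, 3.5, 0], 0],
  [[0, 0, 0], 0],
])

```text
clock: 37.02
ee_pos: [0.5313, 0.3842, 0.192]
tcp_rot: [-0.924, 1.355, 0.766]
wrist_force: [-0.0, 0.4, 0.5]
width: 0.0683
```

```bash
python3 - <<'E'
from look import *
st(); board(.014,(.645,-.015))
for n in("top","scene"):
    im,_,i=cam(n); print(measure(n,im,i,["boardL"]))
E
```

```text
t 37.02 tcp [531.3 384.2 192. ] jaw 62.6 down [ 0.085 -0.062 -0.994] w 0.0683 F [-0.   0.4  0.5] j [ 0.58  0.46  1.46 -0.11  1.19 -0.48]
top (array([643.8, -15. ]), array([ 65.4, 115.5]), 72.0) z 0.0126 484 plane [642.3 -14.7 115.4  65.1 -18.1]
scene (array([643.6, -14.7]), array([ 66., 113.]), 72.4) z 0.0134 610 plane [647.8 -18.5 112.4  64.3 -17.6]
{'boardL': array([494.3, 460. ,  67.5,  53.6, -25.7])}
{'boardL': array([508.8, 452. ,  96.8,  49.6, -26. ])}
```

servo_tool([
  [[-0.7, 2.3, 0], 0.5],
  [[-0.7, 2.3, 0], 0.4],
  [[-0.7, 2.2, 0], 0.4],
  [[0, 0, 0], 0],
  [[0, 0, -2.5], 0],
  [[0, 0, -2.5], 0],
  [[0, 0, -2.5], 0],
  [[0, 0, -2.5], 0],
  [[0, 0, -2.5], 0],
  [[0, 0, -1.5], 0],
  [[0, 0, 0], 0],
  [[0, 0, 0], 0],
])

```text
clock: 38.22
ee_pos: [0.5233, 0.4227, 0.0501]
tcp_rot: [-0.928, 1.36, 0.754]
wrist_force: [-0.1, 0.1, -0.0]
width: 0.0685
```

```bash
python3 - <<'E'
from look import *
st()
for n in("top","scene"):
    im,_,i=cam(n); print(measure(n,im,i,["boardL"]))
E
```

```text
t 38.22 tcp [523.3 422.7  50.1] jaw 62.3 down [ 0.088 -0.072 -0.994] w 0.0685 F [-0.1  0.1 -0. ] j [ 0.64  0.64  1.52 -0.14  0.95 -0.37]
{'boardL': array([479.2, 478.8,  28.7,  24. ,  64.3])}
{'boardL': array([508.8, 452. ,  96.8,  49.6, -26. ])}
```

servo_tool([
  [[-0.5, 1.0, 0], 0.6],
  [[-0.5, 1.0, 0], 0.6],
  [[-0.5, 1.0, 0], 0.5],
  [[0, 0, 0], 0],
  [[0, 0, -1.0], 0],
  [[0, 0, -1.0], 0],
  [[0, 0, 0], 0],
])

```text
clock: 38.9
ee_pos: [0.5103, 0.4611, 0.0371]
tcp_rot: [-0.949, 1.332, 0.78]
wrist_force: [-0.6, 0.3, 0.2]
width: 0.0686
```

servo_tool([
  [[-0.1, -0.8, 0], 0],
  [[0, 0, 0], 0],
  [[0, 0, -0.8], 0],
  [[0, 0, -0.8], 0],
  [[0, 0, -0.7], 0],
  [[0, 0, 0], 0],
])

```text
clock: 39.4
ee_pos: [0.5085, 0.45, 0.0099]
tcp_rot: [-0.95, 1.336, 0.779]
wrist_force: [0.5, 0.0, 0.2]
width: 0.0683
```

```bash
python3 - <<'E'
from look import *
st()
E
```

```text
t 39.4 tcp [508.5 450.    9.9] jaw 64.2 down [ 0.099 -0.062 -0.993] w 0.0683 F [0.5 0.  0.2] j [ 0.68  0.7   1.54 -0.14  0.88 -0.35]
```

servo_tool([
  [[0, 0.25, -0.3], 0],
  [[0, 0, -0.35], 0],
  [[0, 0, 0], 0],
])

```text
clock: 39.65
ee_pos: [0.5084, 0.4523, 0.0017]
tcp_rot: [-0.95, 1.337, 0.778]
wrist_force: [0.1, -0.2, -0.9]
width: 0.0682
```

servo_tool([
  [[0, 0, 0], 0],
  [[0, 0, 0], 0],
  [[0, 0, 0], 0],
  [[0, 0, 0], 0],
  [[0, 0, 0], 0],
], grip=0)

```text
clock: 40.07
ee_pos: [0.509, 0.4534, 0.0031]
tcp_rot: [-0.95, 1.335, 0.779]
wrist_force: [-0.1, 0.5, 0.3]
width: 0.0479
```

servo_tool([
  [[0, 0, 1], 0],
  [[0, 0, 2.0], 0],
  [[0, 0, 2.5], 0],
  [[0, 0, 2.5], 0],
  [[0, 0, 2.5], 0],
  [[0, 0, 2.5], 0],
  [[0, 0, 1.5], 0],
  [[0, 0, 0], 0],
])

```text
clock: 40.73
ee_pos: [0.5065, 0.4513, 0.1571]
tcp_rot: [-0.951, 1.339, 0.779]
wrist_force: [-0.5, 0.4, 0.3]
width: 0.0474
```

```bash
python3 - <<'E'
from look import *
st(); board(TC[2]+.007)
im,_,i=cam("top"); z=im[165:290,165:450]; cv2.imwrite("pics/m1.png",cv2.resize(z,None,fx=2.8,fy=2.8,interpolation=cv2.INTER_CUBIC))
E
```

```text
t 40.73 tcp [506.5 451.3 157.1] jaw 64.2 down [ 0.096 -0.064 -0.993] w 0.0474 F [-0.5  0.4  0.3] j [ 0.69  0.52  1.43 -0.12  1.15 -0.39]
top (array([533.6, 438.2]), array([49.7, 36.6]), 69.7) z 0.1648 136 plane [533.1 436.8  50.4  36.3  68.6]
scene (array([508.7, 454.7]), array([37.6, 93.5]), 63.9) z 0.164 156 plane [508.2 454.3  96.7  37.8 -26.3]
```

View pics/m1.png

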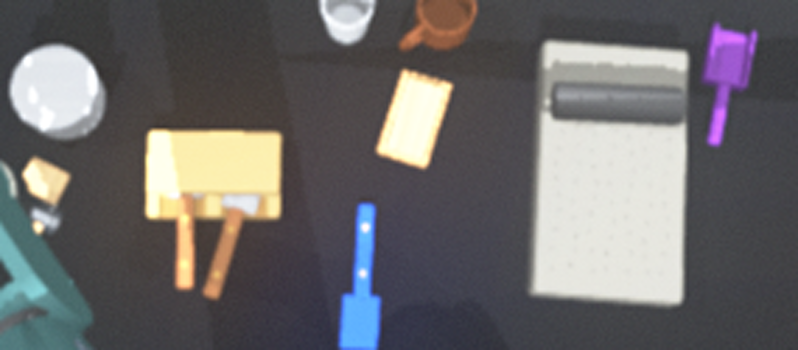

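The picture shows the second board held at left, the first on the mat at (415,118), and the roller on the line. The right scraper at (228,245) has been knocked askew and partly out. I'll place the board, then mend the scraper.

servo_tool([
  [[1.1, -3.5, 0.3], 0.7],
  [[1.1, -3.6, 0.3], 0.7],
  [[1.1, -3.6, 0.3], 0.7],
  [[1.1, -3.6, 0.3], 0.7],
  [[1.1, -3.6, 0.3], 0.7],
  [[1.1, -3.6, 0.3], 0.7],
  [[1.1, -3.6, 0.3], 0.7],
  [[1.1, -3.6, 0.3], 0.7],
  [[1.1, -3.6, 0.3], 0.7],
  [[1.1, -3.6, 0.3], 0.7],
  [[1.1, -3.6, 0], 0.7],
  [[1.0, -3.0, 0], 0.7],
])

```text
clock: 41.88
ee_pos: [0.6201, 0.0096, 0.1582]
tcp_rot: [-1.068, 1.315, 0.924]
wrist_force: [0.9, 0.8, 0.5]
width: 0.0476
```

servo_tool([
  [[0.6, -2.0, 0], 0],
  [[0, 0, 0], 0],
  [[0, 0, 0], 0],
])

```text
clock: 42.13
ee_pos: [0.6246, -0.0191, 0.1522]
tcp_rot: [-1.06, 1.326, 0.923]
wrist_force: [-0.6, 0.4, -1.3]
width: 0.0479
```

```bash
python3 - <<'E'
from look import *
st()
E
```

```text
t 42.13 tcp [624.6 -19.1 152.2] jaw 73.3 down [ 0.054 -0.063 -0.997] w 0.0479 F [-0.6  0.4 -1.3] j [-0.11  0.44  1.59 -0.07  1.05 -1.36]
```

servo_tool([
  [[0.7, 0.4, 0], -0.4],
  [[0.7, 0.5, 0], -0.4],
  [[0, 0, -2.5], 0],
  [[0, 0, -2.5], 0],
  [[0, 0, -2.5], 0],
  [[0, 0, -2.0], 0],
  [[0, 0, -0.8], 0],
  [[0, 0, 0], 0],
  [[0, 0, 0], 0],
])

```text
clock: 42.88
ee_pos: [0.6403, 0.0055, 0.0424]
tcp_rot: [-1.052, 1.328, 0.922]
wrist_force: [0.0, -0.5, 0.5]
width: 0.0479
```

```bash
python3 - <<'E'
from look import *
st()
E
```

```text
t 42.88 tcp [640.3   5.5  42.4] jaw 72.9 down [ 0.051 -0.059 -0.997] w 0.0479 F [ 0.  -0.5  0.5] j [-0.07  0.6   1.63 -0.07  0.85 -1.29]
```

servo_tool([
  [[0.2, -1.0, 0], 0],
  [[0.2, -1.0, 0], -0.3],
  [[0, 0, 0], 0],
  [[0, 0, -0.7], 0],
  [[0, 0, -0.4], 0],
  [[0, 0, 0], 0],
])

```text
clock: 43.38
ee_pos: [0.6494, -0.0165, 0.0365]
tcp_rot: [-1.052, 1.323, 0.911]
wrist_force: [0.0, 0.9, -1.1]
width: 0.0475
```

```bash
python3 - <<'E'
from look import *
st()
E
```

```text
t 43.38 tcp [649.4 -16.5  36.5] jaw 72.6 down [ 0.061 -0.061 -0.996] w 0.0475 F [ 0.   0.9 -1.1] j [-0.1   0.62  1.63 -0.07  0.83 -1.32]
```

servo_tool([
  [[-0.4, 0.1, 0], 0],
  [[0, 0, -0.6], 0],
  [[0, 0, -0.6], 0],
  [[0, 0, -0.4], 0],
  [[0, 0, 0], 0],
])

```text
clock: 43.8
ee_pos: [0.6444, -0.0154, 0.0189]
tcp_rot: [-1.051, 1.323, 0.911]
wrist_force: [-0.0, 0.2, 0.4]
width: 0.0479
```

```bash
python3 - <<'E'
from look import *
st()
E
```

```text
t 43.8 tcp [644.4 -15.4  18.9] jaw 72.6 down [ 0.06  -0.061 -0.996] w 0.0479 F [-0.   0.2  0.4] j [-0.1   0.64  1.65 -0.08  0.79 -1.32]
```

servo_tool([
  [[0, 0, -0.15], 0],
  [[0, 0, 0], 0],
])

```text
clock: 43.97
ee_pos: [0.6443, -0.0152, 0.017]
tcp_rot: [-1.051, 1.323, 0.911]
wrist_force: [-2.1, -0.1, 4.4]
width: 0.0475
```

servo_tool([
  [[0, 0, 0], 0],
  [[0, 0, 0], 0],
  [[0, 0, 0], 0],
  [[0, 0, 0.5], 0],
  [[0, 0, 1.0], 0],
  [[0, 0, 2.5], 0],
  [[0, 0, 3], 0],
  [[0, 0, 3], 0],
  [[0, 0, 2], 0],
  [[-2.0, 2.0, 0], 0],
  [[-2.0, 2.0, 0], 0],
  [[-2.0, 2.0, 0], 0],
], grip=0.8)

```text
clock: 44.97
ee_pos: [0.5888, 0.0424, 0.1504]
tcp_rot: [-1.052, 1.317, 0.9]
wrist_force: [0.7, -0.4, -0.6]
width: 0.0687
```

```bash
python3 - <<'E'
from look import *
st(); board(.024,(.645,-.015)); roll2(); roll2("top")
for n in("top","scene"):
    im,d,i=cam(n); P=pts(i,d); hsv=cv2.cvtColor(im,cv2.COLOR_BGR2HSV)
    m=(d>0)&(abs(P[...,1]-.22)<.045)&(P[...,0]<.56)&(P[...,0]>.36)&(P[...,2]>.008)&(hsv[...,0]<18)&(hsv[...,1]>90)
    print(n,"handle2",rect(P,m),np.median(P[m][:,2]).round(4))
a=cv2.resize(im[120:215,225:375],(790,500)); cv2.imwrite("pics/k1.png",a)
E
```

```text
t 44.97 tcp [588.8  42.4 150.4] jaw 72.3 down [ 0.071 -0.062 -0.996] w 0.0687 F [ 0.7 -0.4 -0.6] j [-0.01  0.4   1.68 -0.07  0.99 -1.23]
top (array([657.8, -42. ]), array([15.4, 64.9]), 82.1) z 0.0242 49 plane [656.  -41.6  62.6  15.1  -7.8]
scene (array([642.8, -14. ]), array([ 50.7, 101.7]), 72.8) z 0.0239 476 plane [643.9 -16.2  97.1  51.8 -17.7]
scene centre -1.0 tilt deg 1.4 v [-79.  81.]
top centre -2.6 tilt deg 1.6 v [-78.  83.]
top handle2 (array([475.3, 226.1]), array([ 42.5, 140.3]), 60.9) 0.0155
scene handle2 (array([498.8, 222.4]), array([16.7, 46.9]), 76.9) 0.0179
```

View pics/k1.png

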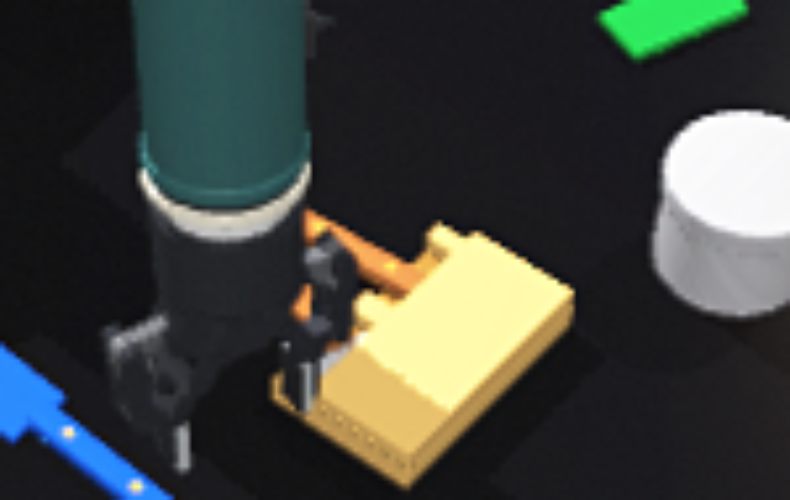

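The picture shows the gripper partly hiding the knocked scraper. The pile itself measures well (643,-15, yaw -17.5°). I'll step aside and measure the scraper.

servo_tool([
  [[-3, 0, 0.5], 0],
  [[-3, 0, 0.5], 0],
  [[-3, 0, 0.5], 0],
  [[-3, 0, 0.5], 0],
  [[-1, 0, 0], 0],
  [[0, 0, 0], 0],
], grip=0.5)

```text
clock: 45.77
ee_pos: [0.4615, 0.0373, 0.1689]
tcp_rot: [-1.05, 1.318, 0.895]
wrist_force: [0.0, 0.3, 0.6]
width: 0.0429
```

```bash
python3 - <<'E'
from look import *
st()
for n in("top","scene"):
    im,d,i=cam(n); P=pts(i,d); hsv=cv2.cvtColor(im,cv2.COLOR_BGR2HSV)
    m=(d>0)&(P[...,1]>.17)&(P[...,1]<.268)&(P[...,0]<.535)&(P[...,0]>.36)&(P[...,2]>.006)&(hsv[...,0]<18)&(hsv[...,1]>110)
    k,l,s,c=cv2.connectedComponentsWithStats(m.astype(np.uint8)); m=l==1+np.argmax(s[1:,4]); print(n,"handle2",rect(P,m),np.median(P[m][:,2]).round(4),m.sum(),plane_rect(i,m,.020))
    m=(d>0)&(P[...,1]>.17)&(P[...,1]<.268)&(P[...,0]<.56)&(P[...,0]>.46)&(P[...,2]>.004)&(P[...,2]<.025)&(hsv[...,1]<30)&(hsv[...,2]>150); print("blade",m.sum(), rect(P,m) if m.sum()>5 else 0)
    cv2.imwrite(f"pics/k2{n}.png",cv2.resize(im[200:290,200:330] if n=="top" else im[120:215,225:375],(780,540),interpolation=cv2.INTER_CUBIC))
E
```

```text
t 45.77 tcp [461.5  37.3 168.9] jaw 72.0 down [ 0.072 -0.064 -0.995] w 0.0429 F [0.  0.3 0.6] j [-0.02  0.21  1.92 -0.08  0.94 -1.23]
top handle2 (array([451.1, 244.2]), array([ 9. , 84.8]), 78.7) 0.0157 31 [450.2 244.   84.4   9.3 -10.4]
blade 93 (array([527.1, 229.2]), array([27.1, 73.8]), 0.4)
scene handle2 (array([463.9, 233.1]), array([ 32.2, 121.7]), 80.2) 0.0168 170 [468.9 231.7 116.1  29.3 -15.7]
blade 14 (array([520.3, 213.5]), array([37.6, 10.6]), 88.7)
```

View pics/k2scene.png

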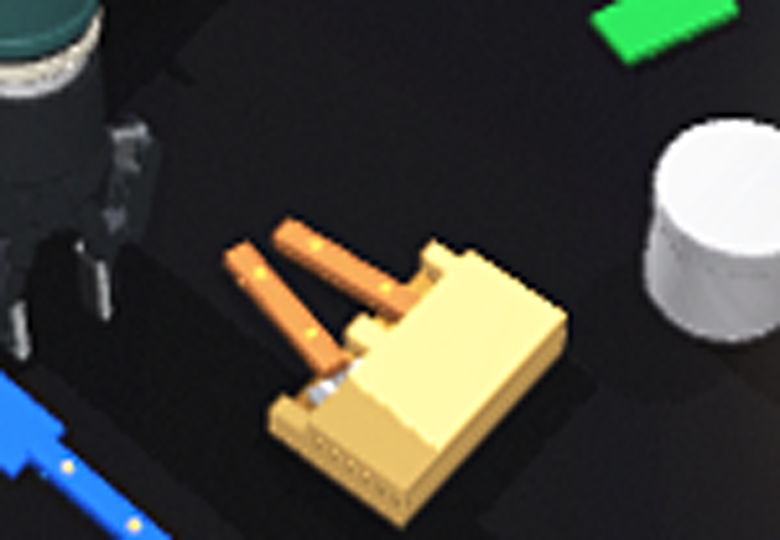

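The picture shows scraper B's handle from (237,247) to (332,368), turned and about 12 mm out, with the blade still in the right slot. I'll cast those points.

```bash
python3 - <<'E'
from look import *
i=r.camera_info("scene")
p=[onz(i,225+u/5.2,120+v/5.684,.020)[:2]*1000 for u,v in((237,247),(332,368),(260,273),(311,333))]
print(np.round(p,1)); 
for a,b in((0,1),(2,3)):
    q=p[b]-p[a]; print("mid",np.round((p[a]+p[b])/2,1),"len",np.hypot(*q).round(1),"yaw",np.degrees(np.arctan2(q[1],q[0])).round(1))
E
```

```text
[[413.6 245.8]
 [522.4 212.8]
 [439.  239.6]
 [495.  224.8]]
mid [468.  229.3] len 113.7 yaw -16.9
mid [467.  232.2] len 57.9 yaw -14.8
```

servo_tool([
  [[0.2, 3.2, 0], 0.5],
  [[0.2, 3.2, 0], 0.5],
  [[0.2, 3.2, 0], 0.5],
  [[0.2, 3.2, 0], 0.5],
  [[0.2, 3.2, 0], 0.5],
  [[0.2, 2.5, 0], 0],
  [[0, 0, 0], 0],
  [[0, 0, -2.5], 0],
  [[0, 0, -2.5], 0],
  [[0, 0, -2.5], 0],
  [[0, 0, -2], 0],
  [[0, 0, 0], 0],
], grip=0.4)

```text
clock: 46.87
ee_pos: [0.5099, 0.2368, 0.0724]
tcp_rot: [-1.084, 1.269, 0.909]
wrist_force: [-0.8, -0.5, -1.0]
width: 0.0343
```

```bash
python3 - <<'E'
from look import *
st()
E
```

```text
t 46.87 tcp [509.9 236.8  72.4] jaw 74.3 down [ 0.107 -0.052 -0.993] w 0.0343 F [-0.8 -0.5 -1. ] j [ 0.37  0.47  1.82 -0.12  0.78 -0.84]
```

servo_tool([
  [[-1.2, -0.3, 0], 0],
  [[-1.2, -0.3, 0], 0],
  [[-1.0, -0.2, 0], 0],
  [[0, 0, 0], 0],
  [[0, 0, -1.5], 0],
  [[0, 0, -1.0], 0],
  [[0, 0, 0], 0],
])

```text
clock: 47.45
ee_pos: [0.4824, 0.2289, 0.0495]
tcp_rot: [-1.084, 1.261, 0.903]
wrist_force: [-0.4, -0.1, -0.2]
width: 0.0343
```

servo_tool([
  [[-0.6, 0, -0.5], 0],
  [[0, 0, -1.0], 0],
  [[0, 0, -1.0], 0],
  [[0, 0, -0.6], 0],
  [[0, 0, 0], 0],
])

```text
clock: 47.87
ee_pos: [0.4779, 0.2297, 0.0173]
tcp_rot: [-1.084, 1.257, 0.902]
wrist_force: [-0.3, 0.1, -0.4]
width: 0.034
```

```bash
python3 - <<'E'
from look import *
st()
im,d,i=cam("scene"); cv2.imwrite("pics/k3.png",cv2.resize(im[120:215,225:375],(780,540),interpolation=cv2.INTER_CUBIC))
E
```

```text
t 47.87 tcp [477.9 229.7  17.3] jaw 74.2 down [ 0.119 -0.048 -0.992] w 0.034 F [-0.3  0.1 -0.4] j [ 0.38  0.53  1.93 -0.16  0.59 -0.79]
```

View pics/k3.png

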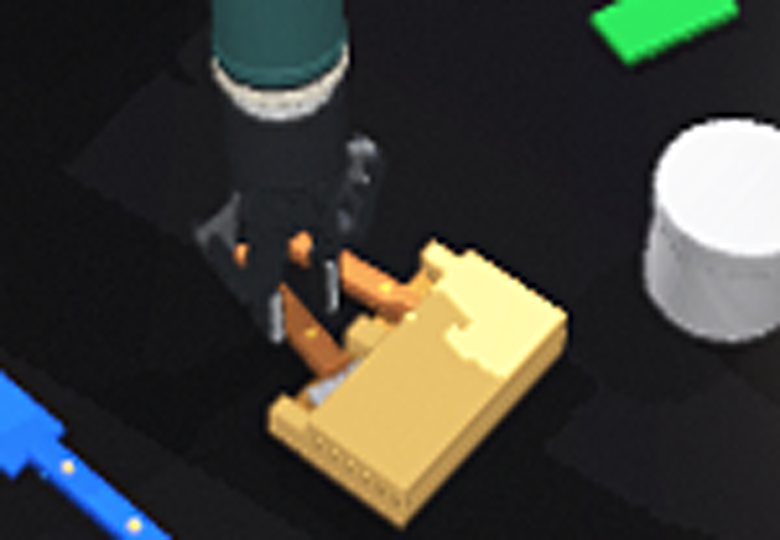

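The picture shows the fingers astride the skewed handle at (275,310) and (332,290), clear of the other one. I'll lower a little and grip.

servo_tool([
  [[-0.2, 0, -0.4], 0],
  [[0, 0, -0.2], 0],
  [[0, 0, 0], 0],
])

```text
clock: 48.17
ee_pos: [0.4761, 0.2298, 0.011]
tcp_rot: [-1.084, 1.257, 0.902]
wrist_force: [-1.2, -0.3, 0.5]
width: 0.0342
```

servo_tool([
  [[0, 0, 0], 0],
  [[0, 0, 0], 0],
  [[0, 0, 0], 0],
  [[0, 0, 0], 0],
], grip=0, grip_force=50)

```text
clock: 48.5
ee_pos: [0.4761, 0.2298, 0.0115]
tcp_rot: [-1.085, 1.257, 0.902]
wrist_force: [0.1, -0.3, -1.1]
width: 0.0181
```

servo_tool([
  [[0, 0, 0.1], 0],
  [[0, -0.45, 0], 3],
  [[0, -0.45, 0], 3],
  [[0, -0.45, 0], 3],
  [[0, -0.45, 0], 3],
  [[0, -0.45, 0], 3],
  [[0, 0, 0], 0],
])

```text
clock: 49.08
ee_pos: [0.477, 0.2074, 0.0135]
tcp_rot: [-1.278, 1.121, 1.106]
wrist_force: [-0.7, -0.2, -1.1]
width: 0.0184
```

```bash
python3 - <<'E'
from look import *
st()
E
```

```text
t 49.08 tcp [477.  207.4  13.5] jaw 90.0 down [ 0.13  -0.013 -0.991] w 0.0184 F [-0.7 -0.2 -1.1] j [ 0.32  0.52  1.98 -0.11  0.52 -1.17]
```

servo_tool([
  [[0.4, 0, -0.1], 0],
  [[0.4, 0, -0.1], 0],
  [[0.4, 0, -0.1], 0],
  [[0.4, 0, 0], 0],
  [[0.4, 0, 0], 0],
])

```text
clock: 49.5
ee_pos: [0.4882, 0.2071, 0.0118]
tcp_rot: [-1.267, 1.139, 1.111]
wrist_force: [-5.1, 0.5, 6.6]
width: 0.0183
```

servo_tool([
  [[0.5, 0, 0], 0],
  [[0.6, 0, 0], 0],
  [[0.6, 0, 0], 0],
])

```text
clock: 49.75
ee_pos: [0.491, 0.2069, 0.0115]
tcp_rot: [-1.256, 1.163, 1.123]
wrist_force: [-20.1, 7.0, 28.9]
width: 0.0184
```

servo_tool([
  [[-0.1, 0, 0], 0],
  [[0, 0, 0], 0],
  [[0, 0, 0], 0],
  [[0, 0, 0], 0],
  [[0, 0, 1.5], 0],
  [[0, 0, 2.5], 0],
  [[0, 0, 3], 0],
  [[0, 0, 3], 0],
  [[0, 0, 3], 0],
  [[-2, -3.5, 0], 0],
  [[-1, -3.5, 0], 0],
  [[0, -3.5, 0], 0],
], grip=0.4)

```text
clock: 50.75
ee_pos: [0.4681, 0.1069, 0.1486]
tcp_rot: [-1.261, 1.15, 1.118]
wrist_force: [0.5, -0.2, 0.4]
width: 0.0342
```

servo_tool([
  [[0, -3.5, 0], 0],
  [[0, -3.5, 0], 0],
  [[0, 0, 0], 0],
  [[0, 0, 0], 0],
])

```text
clock: 51.08
ee_pos: [0.4704, 0.0277, 0.1506]
tcp_rot: [-1.261, 1.15, 1.106]
wrist_force: [-0.0, -0.9, -0.3]
width: 0.0342
```

```bash
python3 - <<'E'
from look import *
st(); roll2(); roll2("top"); board(.024,(.645,-.015))
for n in("top","scene"):
    im,d,i=cam(n); P=pts(i,d); hsv=cv2.cvtColor(im,cv2.COLOR_BGR2HSV)
    for y0 in (.2875,.2075):
        m=(d>0)&(abs(P[...,1]-y0)<.03)&(P[...,0]<.545)&(P[...,0]>.38)&(P[...,2]>.012)&(hsv[...,0]<18)&(hsv[...,1]>90)
        print(n,y0,rect(P,m),np.percentile(P[m][:,0],[0,100]).round(3),np.median(P[m][:,2]).round(4))
    x,y,h=P[...,0],P[...,1],P[...,2]
    m=(d>0)&(h>.03)&(np.hypot(x-.667,y-.448)<.12); print("dabba",rect(P,m)[0])
    m=(d>0)&(h>.03)&(np.hypot(x-.78,y-.0)<.15); print("tumbler+cup",rect(P,m))
    m=(d>0)&(h>.004)&(h<.06)&cv2.inRange(hsv,(130,80,60),(160,255,255)).astype(bool); print("scoop",rect(P,m)[0])
    cv2.imwrite(f"pics/f_{n}.png",im)
im=cv2.imread("pics/f_scene.png"); cv2.imwrite("pics/fin.png",cv2.resize(im[110:380,100:400],(660,594)))
E
```

```text
t 51.08 tcp [470.4  27.7 150.6] jaw 89.0 down [ 0.109 -0.021 -0.994] w 0.0342 F [-0.  -0.9 -0.3] j [-0.08  0.22  1.96 -0.02  0.85 -1.62]
scene centre -1.2 tilt deg 1.5 v [-79.  81.]
top centre -2.9 tilt deg 1.5 v [-78.  83.]
top (array([643.2, -13.8]), array([ 52.2, 106.3]), 72.8) z 0.0241 367 plane [641.7 -13.5 107.1  51.9 -17.2]
scene (array([623.6, -21.2]), array([28.1, 65.8]), 77.1) z 0.0232 93 plane [625.5 -23.2  66.   30.2 -15. ]
top 0.2875 (array([474.7, 283.4]), array([110.8,  19.4]), 1.4) [0.419 0.53 ] 0.0167
top 0.2075 (array([477.6, 203.5]), array([ 24.7, 115.7]), 83.5) [0.42  0.535] 0.0174
dabba [667.1 448.5]
tumbler+cup (array([763.1,  -7.6]), array([206.9, 165.8]), 45.2)
scoop [ 691.7 -428.9]
scene 0.2875 (array([475.1, 283.4]), array([113.1,  22.3]), 0.8) [0.419 0.532] 0.0175
scene 0.2075 (array([480.6, 207.1]), array([ 22.2, 120.8]), 88.7) [0.42  0.541] 0.0175
dabba [667.6 448.3]
tumbler+cup (array([777.3,   5.3]), array([188.1, 135.8]), 61.1)
scoop [ 687.3 -424.9]
```

View pics/fin.png

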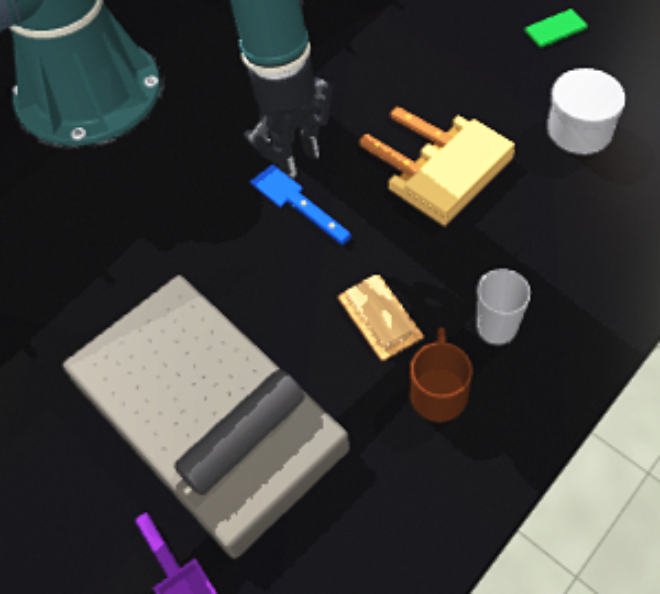

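The picture shows both scrapers home, the pile square on the mat at (380,315), the roller over the line at (240,432), and nothing else moved. I'm handing in.

```bash
python3 -c "
from h import *
print(r.sign_off()); st()"
```

```text
the job is handed in; nothing more can be done
None
the job is handed in; nothing more can be done
```

I handed the job in at about 51 s. Both scrapers are home in their slots, the two boards are stacked on the mat, and the roller rests over the line. The hand-in gave no verdict.

- **Scrapers:** Each was pushed in until it stopped against the roof edge at about 15–20 N. In the last check the handle ends put both tips about 65 mm in. They sit about 4 mm or less off the slot's middle. The right one was knocked askew partway through, so I gripped it again, straightened it and pushed it home. Its last angle reading differed between the cameras (about 1° and 6°), both within the limit.
- **Boards:** Only two were present, and they are in one pile. The top board measures within about 3 mm of the mat's centre and within 1° of its direction. The lower board is mostly hidden, so I did not measure it separately after stacking. In its place I have only that it was released with the gripper within 1 mm of the mat's centre.
- **Roller:** It was pushed with both fingers and stopped about 1–3 mm short of the line, 1.5° off square.
- **Others:** The dabba and scoop measured where they started. The tumbler and cup measured together as one shape that did not compare cleanly with the start, so for them I rely on the last picture, where they look unmoved. The blue and green look-alikes were left alone.

The tool slowly drifted to a tilt of about 7°, which these moves cannot correct. It did not affect the fits.

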